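Load and cap a centrifuge bucket

TASK

Get this centrifuge bucket ready to spin: take the tall tube out of the slant rack and lower it fully into the empty pocket of the bucket beside its twin. Then set the bucket's cap on, press it straight down until the clip arms at both ends have snapped under the bucket's rim and the cap sits flat, and let go. Drop neither the tube nor the cap, and leave the short tubes in the rack, the tip box and the bottle where they are.

Things in the scene. Friction and masses are not known exactly. Their poses are not given: they have to be found in the camera images.
- tube_mid (a point): Tall tube to be moved, 115 mm long, 28.5 mm thick, its lowest 14 mm a blunt cone; screw cap on top 35 mm across, 20 mm tall; 65 g. Starts in any of the rack's three places, leaning 35 deg; stands 57 mm out of the rack's upper plate (short tubes: 25 mm). Point on its axis half-way along, 57.5 mm from either end; z axis along the tube to the cap.
- mate_mid (a point): The tall tube's twin, same size and cap, upright in the bucket's other pocket; it stays there. Point half-way along its axis, z along the tube to the cap.
- rack: White slant rack, fixed, base 130 x 180 mm, three 31.5 mm holes in a row along its y axis at -52, 0 and +52 mm. Tubes in it lean 35 deg from upright, caps towards its -x side (to the robot at yaw 0). A tube slides freely out along its own axis and is clear of the holes after 60 mm. Origin: centre of the base's underside, z up.
- bucket: Metal rotor bucket, fixed upright in a grey bench stand 110 x 146 mm. Bucket 62 mm wide (x), 98 mm long (y), rim 90 mm above the bench; at each y end a rim flange 46 mm wide, 6 mm tall, reaching 55 mm from the middle; lugs on the x sides reach 41 mm out, 13 mm below the rim. Pockets at y = +23 (empty) and -23 mm (twin). Origin: on the bench under the rim's middle, z up.
- pocket (a point): Centre of the mouth of the bucket's empty pocket, in the insert's top face 14 mm below the bucket's rim. Round pocket, 31.5 mm wide, 58 mm deep: with the tall tube fully down, the tube's half-way point lies within 1 mm of this point, and its top 43 mm above the rim.
- cap_grip (a point): Centre of the grip rib (14 mm thick in x, 64 mm long in y, 28 mm tall) on the bucket's cap: a clear hood 66 x 102 x 50 mm with a clip arm at each y end; 0.16 kg. Point 14 mm above the hood's top, 64 mm above its sealing face, 84 mm up at the start. x across, y along the rib, z up; half turn the same. Seated: y along the bucket's y, point 154 mm above the bench over the bucket's middle.
- clip_l (a joint): Sprung clip arm at the cap's +y end, 24 mm wide, outside 63 mm from the cap's middle; the cap starts standing on the arms' feet, 20 mm below the sealing face. Rad: 0 at rest and when snapped under the flange, about 0.1 riding over it, foot outwards positive. It meets the rim 12 mm before the cap is seated; the push grows to 15-18 N in all at 5 mm, drops, and both arms snap in at the last mm.
- clip_r (a joint): The same sprung clip arm at the cap's -y end; rad, 0 at rest and when snapped under the flange, positive as its foot goes outwards.
- short_a_mid (a point): Short tube (bystander) in the rack, same thickness and cap as the tall one but 83 mm long. Point half-way along its axis, z to the cap.
- short_b_mid (a point): The second short tube (bystander) in the rack, 83 mm long. Point half-way along its axis, z to the cap.
- tip_box_mid (a point): Closed pipette-tip box (bystander), 89 x 127 x 67 mm, on the far part of the bench. Point at its centre.
- media_mid (a point): Small round bottle (bystander), 56 mm in diameter, 115 mm tall, on the far part of the bench. Point at its centre.
Not all that is in view belongs to the job. What is shaped like the part that bears cap_grip but pink is not meant. Leave any red look-alike of the part that bears tube_mid alone.

How it is judged:
On the way, in this order (a step that is already met when the one before it is completed fails the run):
1. the tall tube stands fully down in the bucket's empty pocket, let go (distance between tube_mid and pocket below 0.005 m and angle between tube_mid's own z axis and vertical below 0.12 rad and contact force between the fingers and tube below 0.05 N), for 0.2 s.
2. the cap sits flat on the rim and both clip arms have snapped under it (z of cap_grip in the frame of bucket below 0.156 m and angle between cap_grip's own z axis and vertical below 0.035 rad and value of joint each of clip_l, clip_r below 0.035 rad and horizontal distance between cap_grip and bucket below 0.005 m), for 0.2 s.
At the end, for the whole second after the job is handed in: The tall tube is upright, fully down in the free pocket (within 5 mm); the twin is in its pocket; the cap is level (2 deg), centred (5 mm) and less than 2 mm above fully seated, both clip arms within 0.035 rad of rest, so hooked under the rim; nothing is held (all of step 2 and distance between tube_mid and pocket below 0.005 m and angle between each of tube_mid, mate_mid's own z axis and vertical below 0.12 rad and horizontal distance between mate_mid and bucket below 0.028 m); the robot touches nothing.
It fails at once if the tall tube or the cap is dropped (falls free faster than 0.8 m/s, about 35 mm) ((linear speed of tube above 0.8 m/s and contact force between the fingers and tube below 0.05 N) or (linear speed of cap above 0.8 m/s and contact force between the fingers and cap below 0.05 N)).
It fails at once if a short tube, the tip box or the bottle is moved more than 30 mm (distance of any of short_a_mid, short_b_mid, tip_box_mid, media_mid from where it was at the start of the episode above 0.03 m).
It also fails if it takes over 58 s, if anything falls off the work surface, if the arm or the gripper's body presses on something with over 40 N, if the wrist force passes 120 N, or if a joint passes its speed limit or range.

ROBOT

A 6-joint arm with a two-finger parallel gripper is mounted at the origin on the work surface. World frame = base frame: x ahead of the robot, y to its left, z up, the work surface at z = 0. Lengths are in m, angles in rad, forces in N, time in s.
With the tool pointing down it reaches from about 0.35 to 0.85 m from the base axis. Payload 8.1 kg.
Tool frame: the origin (TCP) lies midway between the tips of the shut fingers; the grasp point (between the pads) lies 19 mm behind it (robot.tcp_to_grasp is the distance from the TCP to the grasp point, in m); x points along the fingers, y is the direction in which the jaws open and shut, and the axes are right-handed (so a half turn about x gives the same grasp; the last joint's range is limited). The gripper opens to 93 mm and grips with 3 to 60 N. Pads are 15 mm wide; open, the fingers measure 128 mm over their backs; the gripper's body (75 mm by 188 mm) begins 65 mm behind the grasp point.
Start: joints at [1.069, 0.13, 1.488, -0, 1.523, -0.085], TCP at [0.243, 0.549, 0.219] pointing down, gripper open.
Joint ranges: [-2.96, 2.96], [-0.89, 2.26], [0.02, 2.5], [-1.34, 4.48], [0, 2.73], [-2.66, 2.66]. Speed limits (rad/s): [2.39, 2.39, 2.79, 3.14, 3.14, 3.14].

INTERFACE

Orientations are given as a rotation vector (axis times angle).
In Python, from plant import robot gives the robot as it stands.
- The arm moves only by the tool play_rows, never from a script. Its argument "plan" is a list of rows, each an object with "slide": the shift along the world's x, y, z as a fraction of full scale, a list of three; "roll": the turn about the world's z as a fraction of full scale; "fingers": the gripper command: -1 is shut, 1 is fully open, values between are in proportion. A call has 1 to 20 rows; each row shifts and turns the commanded pose from where the row before left it; what a row does not reach is not made up. Full scale, the value 1, is 30 mm for a shift and 8 degrees for a turn. A row lasts 1/8 s, in which the tool goes at most 62.5 mm and 10.7 degrees, less where a joint would pass 70% of its speed; a pose out of reach is approached as far as the arm can. A call with a number of a shift or a turn outside -1 to 1 is refused whole. A call with a gripper value outside its range is refused whole. The fingers move at their own pace and stop on an object; "squeeze" is the grip in N (left out, the last holds). Time passes only in rows, so rows that do not move let the fingers close. It gives the time, the measured TCP pose, the force and the opening at its end, in the units of the state.
- robot.read_state(): the state, without advancing time (a new reading comes with each control period).
- robot.read_camera(name): name is "side" or "top"; returns the picture (420x560x3 uint8, red, green, blue); there is no depth.
- robot.get_calibration(name): a dict with "fx", "fy", "cx", "cy" (pixels), "distortion" ([k1, k2, p1, p2, k3] as OpenCV has them; the pictures are not rectified), "R" (3x3) and "t" (3): a world point X has camera coordinates R X + t. Camera axes: x right, y down, z forward; pixel columns grow to the right and rows downward; lengths in m; the calibration is good to about 2 mm. A picture is of the moment at which its call begins. get_calibration takes no time and is no camera call.
- robot.close_job(): hands the job in, once; it reports no verdict.
Trained networks look in the newest picture that a camera, given by its name, has taken for a name from the list of things; names that differ only in an ending like _2 or _b are one class to them, and where a whole thing is asked for, a point or a joint stands for the part that bears it (a point fixed in the world has none). Each returns a list of dicts, best first, with "p" (0 to 1); they miss things now and then, are a little off and sometimes report something else, mostly with a low value. They report only what shows in the picture. A call takes as long as a camera call. They do not tell look-alikes from the thing itself.
- robot.boxes_of(camera, target): "extent" ([centre column, centre row, width, height] in pixels, round what is visible of it).
- robot.regions_of(camera, target): "region" (420x560 bool, what is visible of it) and "extent" ([centre column, centre row, width, height] in pixels, round what is visible of it).
- robot.mark_of(camera, target): "point" ([column, row] in pixels: a listed point, or the origin of a listed thing).
The state is a dict: "t": time; "q": joint angles; "dq": joint speeds; "joint_torque": joint torques, N m; "tool_pos": TCP position; "orientation": TCP orientation; "force": force on the tool from outside, world axes, zero at the start; "wrist_torque": the same for the moment, N m; "opening": finger opening in m.
Only numpy, scipy, OpenCV 4.12 (cv2) and the standard library are available. Lean on these libraries where they do the work, as an engineer would, in place of code of your own. Each camera call takes 0.05 s, during which the arm holds its last target.

## Working session

There is one attempt and no reset: what is moved stays moved. The work goes in short steps, Python scripts to look and compute and a tool call to move; the robot and the scene stay as the last step left them, time stands still between calls to the robot, and variables do not carry over. Pictures are saved under pics/ and viewed, and the job is handed in when it is done.

Besides the shell and the picture viewer there is one more tool, called after ">>>" in YAML: its name, and indented under it one key for each argument. play_rows: Moves the arm, as the interface text tells. Its arguments: {"type":"object","properties":{"plan":{"type":"array","items":{"type":"object","properties":{"slide":{"type":"array","items":{"type":"number","minimum":-1,"maximum":1}},"roll":{"type":"number","minimum":-1,"maximum":1},"fingers":{"type":"number"}}}},"squeeze":{"type":"number"}},"required":["plan"]}

```bash
ls; mkdir -p pics; python3 - <<'E'
from plant import robot
import cv2
s=robot.read_state(); print({k:(s[k]) for k in s})
for n in ("side","top"):
    im=robot.read_camera(n); cv2.imwrite(f"pics/{n}0.png",im[:,:,::-1])
    c=robot.get_calibration(n); print(n,c)
E
```

```text
pics
{'t': 0.0, 'q': array([ 1.06862539e+00,  1.31153627e-01,  1.48932879e+00,  2.55791631e-05,
        1.52299488e+00, -8.53917281e-02]), 'dq': array([ 1.61306461e-03,  2.84192754e-03, -3.78698364e-04,  8.17502847e-05,
        3.30569361e-04, -9.31297694e-04]), 'joint_torque': array([ 1.03999020e-03, -5.59808135e+01, -4.91774869e+01,  7.68421311e-02,
        3.52886994e-02, -2.43086952e-04]), 'tool_pos': array([0.24257064, 0.54813261, 0.21756477]), 'orientation': array([ 0.32551554,  1.54653416, -0.3283545 ]), 'force': array([-0.00508456, -0.65011358,  0.55526124]), 'wrist_torque': array([ 0.01935729, -0.03976858, -0.0268564 ]), 'opening': 0.09312637062559481}
side {'fx': 455.41151845373724, 'fy': 455.41151845373724, 'cx': 280.45300272501294, 'cy': 208.2765544524265, 'distortion': array([0.01073184, 0.        , 0.        , 0.        , 0.        ]), 'R': array([[-0.99713767, -0.07360217,  0.01729708],
       [-0.05921828,  0.61804463, -0.78390945],
       [ 0.04700707, -0.78268995, -0.62063417]]), 't': array([0.54678712, 0.02645211, 1.24488016])}
top {'fx': 413.7069944995209, 'fy': 413.7069944995209, 'cx': 277.8571620584177, 'cy': 218.2109019584019, 'distortion': array([-0.07985429,  0.        ,  0.        ,  0.        ,  0.        ]), 'R': array([[ 0.00323984, -0.99998151,  0.00514537],
       [-0.99175742, -0.00387218, -0.12807116],
       [ 0.12808872, -0.00468803, -0.99175163]]), 't': array([0.0787694 , 0.55991752, 1.07133223])}
```

View pics/side0.png

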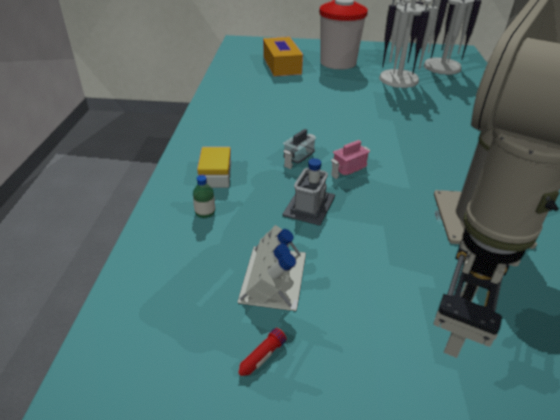

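View pics/top0.png

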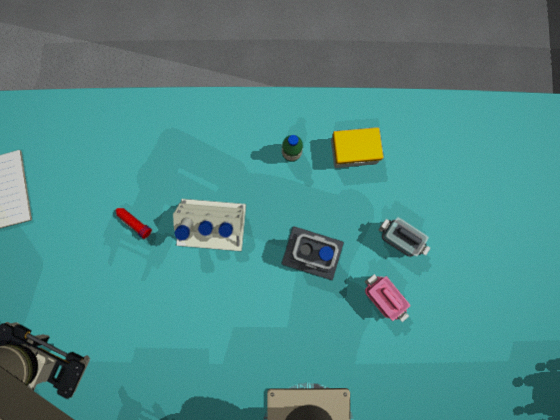

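```bash
cat > h.py <<'E'
from plant import robot
import numpy as np, cv2
C={n:robot.get_calibration(n) for n in ("side","top")}
def K(n):
    c=C[n]; return np.array([[c["fx"],0,c["cx"]],[0,c["fy"],c["cy"]],[0,0,1]])
def proj(n,X):
    c=C[n]; p,_=cv2.projectPoints(np.atleast_2d(np.array(X,float)),cv2.Rodrigues(c["R"])[0],c["t"],K(n),c["distortion"]); return p[:,0]
def ray(n,uv):
    c=C[n]; u=cv2.undistortPoints(np.array([[uv]],float),K(n),c["distortion"])[0,0]
    d=c["R"].T@np.array([u[0],u[1],1]); return -c["R"].T@c["t"], d/np.linalg.norm(d)
def atz(n,uv,z):
    o,d=ray(n,uv); return o+d*(z-o[2])/d[2]
def tri(uvs,uvt):
    A=np.zeros((3,3));b=np.zeros(3);R=[ray("side",uvs),ray("top",uvt)]
    for o,d in R:
        P=np.eye(3)-np.outer(d,d);A+=P;b+=P@o
    X=np.linalg.solve(A,b); return X,[np.linalg.norm((np.eye(3)-np.outer(d,d))@(X-o)) for o,d in R]
E
python3 - <<'E'
from h import *
np.set_printoptions(precision=1,suppress=True)
for n in C:
    im=robot.read_camera(n)
    np.save(f"pics/{n}.npy",im)
    for t in ("tube_mid","mate_mid","rack","bucket","pocket","cap_grip","short_a_mid"):
        r=robot.mark_of(n,t); print(n,t,[(np.round(d["point"],1).tolist(),round(d["p"],2)) for d in r[:4]])
    if n=="top": a=im[185:320,100:440]; f=2.3
    else: a=im[120:310,225:385]; f=3.1
    cv2.imwrite(f"pics/{n}crop1.png",cv2.resize(a,None,fx=f,fy=f,interpolation=cv2.INTER_CUBIC)[:,:,::-1])
for n in C: print(n,-C[n]["R"].T@C[n]["t"])
E
```

```text
side tube_mid [([274.0, 273.0], 0.83), ([261.4, 352.8], 0.64)]
side mate_mid [([315.4, 179.3], 0.86)]
side rack [([271.9, 273.3], 0.61)]
side bucket [([310.0, 206.9], 0.74)]
side pocket [([306.4, 190.4], 0.62)]
side cap_grip [([297.8, 136.6], 0.88), ([354.4, 143.3], 0.64), ([215.9, 166.8], 0.51)]
side short_a_mid [([273.5, 258.2], 0.56)]
top tube_mid [([129.4, 219.0], 0.72), ([185.9, 223.4], 0.62)]
top mate_mid [([322.1, 259.5], 0.64)]
top rack [([213.2, 226.3], 0.81)]
top bucket [([313.2, 253.6], 0.58)]
top pocket [([304.3, 249.2], 0.73)]
top cap_grip [([409.6, 234.9], 0.76)]
top short_a_mid [([206.3, 221.2], 0.57)]
side [0.5 1.  0.8]
top [0.4 0.1 1.1]
```

View pics/topcrop1.png

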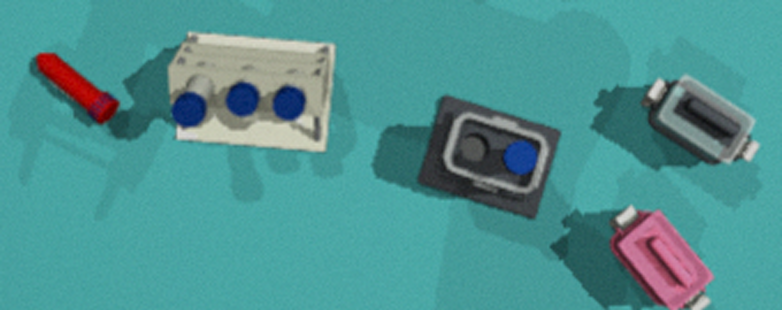

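View pics/sidecrop1.png

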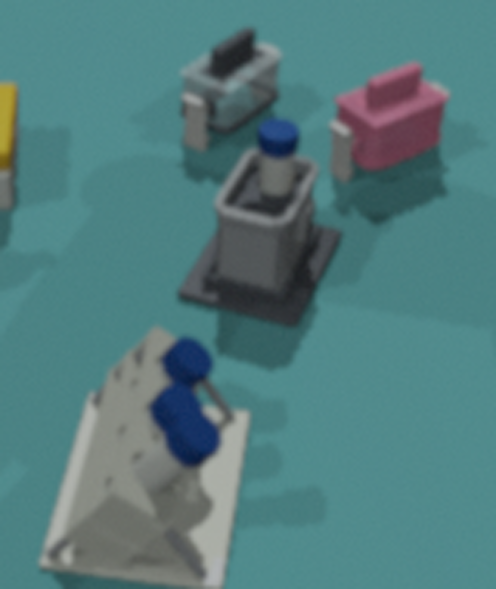

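```bash
python3 - <<'E'
from h import *
np.set_printoptions(precision=4,suppress=True)
for n in C:
    im=np.load(f"pics/{n}.npy"); hsv=cv2.cvtColor(im,cv2.COLOR_RGB2HSV)
    m=((hsv[...,0]>108)&(hsv[...,0]<130)&(hsv[...,1]>140)).astype(np.uint8)
    k,l,s,c=cv2.connectedComponentsWithStats(m)
    for i in range(1,k):
        if s[i,4]>20: print(n,s[i].tolist(),c[i])
    # white/gray stuff
    for t in ("rack","bucket","cap_grip","tube_mid"):
        for d in robot.regions_of(n,t)[:3]:
            r=d["region"]; ys,xs=np.nonzero(r); print(n,t,round(d["p"],2),np.round(d["extent"],1),r.sum(),xs.mean().round(1),ys.mean().round(1), cv2.minAreaRect(np.c_[xs,ys].astype(np.float32)))
            np.save(f"pics/reg_{n}_{t}_{int(d['extent'][0])}.npy",r)
E
ls pics
```

```text
side [277, 42, 11, 7, 51] [282.0196  45.4314]
side [309, 160, 11, 10, 72] [313.9583 164.875 ]
side [198, 176, 8, 8, 31] [201.9355 179.8065]
side [274, 231, 21, 39, 430] [284.3    250.6791]
side rack 0.8 [271.4 268.   73.1  83. ] 2950 270.8 277.4 ((272.86700439453125, 266.8641357421875), (58.84613037109375, 81.42662048339844), 8.746162414550781)
side bucket 0.74 [309.7 197.3  47.4  59. ] 1741 309.5 199.8 ((311.6810302734375, 197.07760620117188), (40.96761703491211, 56.85569381713867), 23.198589324951172)
side cap_grip 0.79 [350.6 158.4  39.5  38.7] 909 349.3 158.2 ((348.5086669921875, 157.8534698486328), (26.655210494995117, 43.85635757446289), 66.80140686035156)
side cap_grip 0.75 [299.1 151.7  30.4  42.3] 851 298.2 148.2 ((297.73077392578125, 148.34613037109375), (26.34825897216797, 40.77046203613281), 56.3099365234375)
side tube_mid 0.96 [282.4 266.6  29.   27.1] 449 282.1 265.3 ((281.75, 266.25), (16.970561981201172, 30.405588150024414), 45.0)
side tube_mid 0.81 [262.5 351.9  53.   47.4] 923 262.0 351.8 ((260.25, 352.75), (18.384775161743164, 60.10407638549805), 45.0)
top [288, 13
[... 850 characters left out ...]
 32.0053825378418)
top tube_mid 0.8 [132.3 222.6  38.5  36. ] 458 132.5 222.1 ((132.04916381835938, 221.54098510742188), (42.25217056274414, 12.291540145874023), 39.80557632446289)
top tube_mid 0.79 [185.4 223.7  16.9  29.5] 271 183.9 229.0 ((185.50001525878906, 226.00003051757812), (13.416406631469727, 29.06888198852539), 26.56505012512207)
reg_side_bucket_309.npy
reg_side_cap_grip_299.npy
reg_side_cap_grip_350.npy
reg_side_rack_271.npy
reg_side_tube_mid_262.npy
reg_side_tube_mid_282.npy
reg_top_bucket_310.npy
reg_top_cap_grip_387.npy
reg_top_cap_grip_404.npy
reg_top_rack_208.npy
reg_top_tube_mid_132.npy
reg_top_tube_mid_185.npy
side.npy
side0.png
sidecrop1.png
top.npy
top0.png
topcrop1.png
```

```bash
python3 - <<'E'
import numpy as np,cv2
t=np.load("pics/top.npy");s=np.load("pics/side.npy")
def cr(a,x,y,w,h,f):return cv2.resize(a[y:y+h,x:x+w],None,fx=f,fy=f,interpolation=cv2.INTER_CUBIC)
a=np.hstack([cr(t,280,222,66,60,6),cr(t,375,210,66,60,6)])
b=np.hstack([cr(s,280,150,60,80,5),cr(s,275,120,60,80,5)])
print(a.shape,b.shape)
cv2.imwrite("pics/c2.png",a[:,:,::-1]);cv2.imwrite("pics/c3.png",b[:,:,::-1])
E
```

```text
(360, 792, 3) (400, 600, 3)
```

View pics/c2.png

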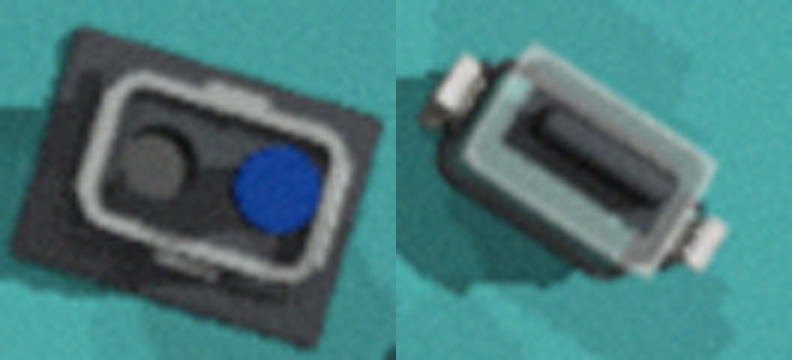

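View pics/c3.png

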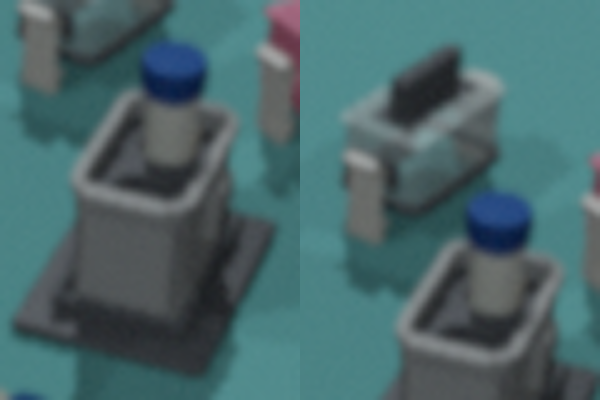

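```bash
cat > fit.py <<'E'
from h import *
from scipy.optimize import minimize
def T(x,y,yaw,pts):
    p=np.array(pts,float);c,s=np.cos(yaw),np.sin(yaw)
    return np.c_[x+c*p[:,0]-s*p[:,1],y+s*p[:,0]+c*p[:,1],p[:,2]]
def box(x0,x1,y0,y1,z0,z1): return [(a,b,c) for a in(x0,x1) for b in(y0,y1) for c in(z0,z1)]
S=8
def render(n,parts,x,y,yaw,win):
    X0,Y0,W,H=win; m=np.zeros((H*S,W*S),np.uint8)
    for p in parts:
        q=proj(n,T(x,y,yaw,p)); q=((q-[X0,Y0]+0.5)*S).astype(np.float32)
        cv2.fillConvexPoly(m,np.round(cv2.convexHull(q)).astype(np.int32),1)
    return cv2.resize(m.astype(np.float32),(W,H),interpolation=cv2.INTER_AREA)
def fit(obs,parts,x0,scale=(.01,.01,.1)):
    # obs: dict n->(mask float win, win, parts key)
    def cost(v):
        c=0
        for n,(m,win,pk) in obs.items():
            r=render(n,parts[pk],v[0],v[1],v[2],win); c+=np.abs(r-m).sum()/m.sum()
        return c
    best=None
    for k in range(4):
        st=np.array(x0)+ (np.random.RandomState(k).randn(3)*np.array(scale)*0.5 if k else 0)
        sim=np.vstack([st]+[st+np.eye(3)[i]*scale[i] for i in range(3)])
        r=minimize(cost,st,method="Nelder-Mead",options=dict(initial_simplex=sim,xatol=1e-4,fatol=1e-4))
        if best is None or r.fun<best.fun: best=r
    return best
E
python3 - <<'E'
from fit import *
t=np.load("pics/top.npy")
w=(280,222,66,60); a=t[222:282,280:346]
hsv=cv2.cvtColor(a,cv2.COLOR_RGB2HSV)
br=((hsv[...,2]>125)&(hsv[...,1]<60)).astype(np.uint8)
k,l,s,_=cv2.connectedComponentsWithStats(br); i=1+np.argmax(s[1:,4]); br=(l==i).astype(np.uint8)
cs,_=cv2.findContours(br,cv2.RETR_EXTERNAL,cv2.CHAIN_APPROX_NONE)
f=np.zeros_like(br);cv2.drawContours(f,cs,-1,1,-1)
print(s[i],f.sum())
b0=atz("top",(312.5,250.5),.09);print(b0)
parts={"b":[box(-.031,.031,-.049,.049,.084,.09),box(-.023,.023,-.055,.055,.084,.09),box(-.041,.041,-.012,.012,.077,.077)],
}
r=fit({"top":(f.astype(np.float32),w,"b")},parts,[b0[0],b0[1],-.28]); print(r.x,r.fun)
ov=cv2.resize(a,None,fx=8,fy=8,interpolation=cv2.INTER_CUBIC).copy()
m=render("top",parts["b"],*r.x,w)
for mm,col in((m,(255,0,0)),(f,(255,255,0))):
    cs,_=cv2.findContours((cv2.resize(mm.astype(np.float32),None,fx=8,fy=8)>.5).astype(np.uint8),cv2.RETR_EXTERNAL,cv2.CHAIN_APPROX_NONE);cv2.drawContours(ov,cs,-1,col,1)
for p in [(0,.023,.076),(0,-.023,.133)]:
    q=proj("top",T(*r.x,[p]))[0]; cv2.circle(ov,tuple(int(v) for v in (q-[280,222]+.5)*8),4,(0,255,0),-1); print(q)
st=[(-.055,-.073,0),(.055,-.073,0),(.055,.073,0),(-.055,.073,0)]
q=((proj("top",T(*r.x,st))-[280,222]+.5)*8).astype(np.int32);cv2.polylines(ov,[q],True,(255,0,255),1)
cv2.imwrite("pics/f1.png",ov[:,:,::-1])
# side overlay
s=np.load("pics/side.npy");X0,Y0=280,150;ov=cv2.resize(s[150:230,280:345],None,fx=7,fy=7,interpolation=cv2.INTER_CUBIC).copy()
def pl(P,col):
    q=((proj("side",T(*r.x,P))-[X0,Y0]+.5)*7).astype(np.int32);cv2.polylines(ov,[q],True,col,1)
pl(st,(255,0,255));pl([(-.031,-.049,.09),(.031,-.049,.09),(.031,.049,.09),(-.031,.049,.09)],(255,0,0));pl([(-.023,-.055,.09),(.023,-.055,.09),(.023,.055,.09),(-.023,.055,.09)],(255,255,0))
for z in(.133,.113): pl([(.0175*np.cos(u),-.023+.0175*np.sin(u),z) for u in np.linspace(0,6.28,30)],(0,255,0))
cv2.imwrite("pics/f2.png",ov[:,:,::-1])
E
```

```text
[ 13  12  46  35 294] 294
[ 0.47085364 -0.00662326  0.09      ]
[ 0.47090134 -0.01389474 -0.30828165] 3.1834609508514404
[306.28090253 248.01268832]
[326.13231634 252.49442479]
```

View pics/f1.png

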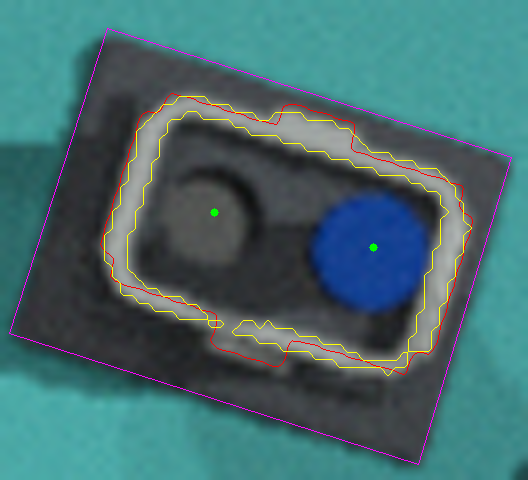

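View pics/f2.png

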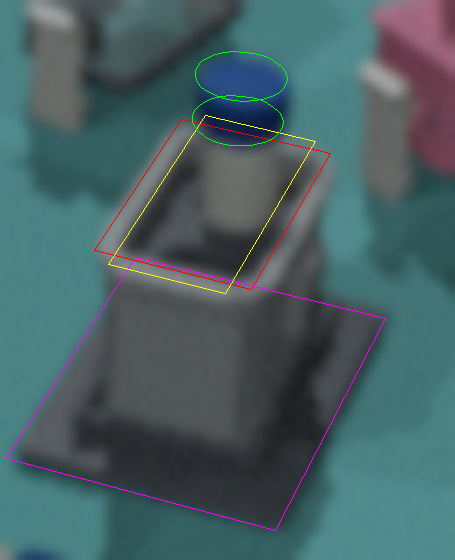

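```bash
cat > fb.py <<'E'
from fit import *
t=np.load("pics/top.npy");sd=np.load("pics/side.npy")
w=(280,222,66,60); a=t[222:282,280:346]
hsv=cv2.cvtColor(a,cv2.COLOR_RGB2HSV)
br=((hsv[...,2]>115)&(hsv[...,1]<70)).astype(np.uint8)
br=cv2.morphologyEx(br,cv2.MORPH_CLOSE,np.ones((3,3)))
cs,_=cv2.findContours(br,cv2.RETR_EXTERNAL,cv2.CHAIN_APPROX_NONE)
c=max(cs,key=cv2.contourArea)
f=np.zeros_like(br);cv2.drawContours(f,[c],-1,1,-1);print(f.sum())
def rr(hx,hy,z,r=.012): return [(sx*(hx-r)+r*np.cos(u),sy*(hy-r)+r*np.sin(u),z) for sx in(-1,1) for sy in(-1,1) for u in np.linspace(0,6.28,16)]
parts={"b":[rr(.031,.049,.09)+rr(.031,.049,.084),rr(.023,.055,.09,.003)+rr(.023,.055,.084,.003),box(-.041,.041,-.012,.012,.077,.077)]}
r=fit({"top":(f.astype(np.float32),w,"b")},parts,[.4705,-.0066,-.28]); print("rim top",r.x,r.fun)
# stand, top: dark region
v=hsv[...,2]; teal=(hsv[...,1]>85)&(hsv[...,0]>80)&(hsv[...,0]<100)
m=(~teal).astype(np.uint8); m=cv2.morphologyEx(m,cv2.MORPH_OPEN,np.ones((5,5)))
cs,_=cv2.findContours(m,cv2.RETR_EXTERNAL,cv2.CHAIN_APPROX_NONE);c=max(cs,key=cv2.contourArea);g=np.zeros_like(m);cv2.drawContours(g,[c],-1,1,-1)
print(g.sum())
for h in(.0,.006,.012):
    ps={"s":[box(-.055,.055,-.073,.073,0,h)]}
    rs=fit({"top":(g.astype(np.float32),w,"s")},ps,[.4705,-.0066,-.28]); print("stand",h,rs.x,rs.fun)
ov=cv2.resize(a,None,fx=8,fy=8,interpolation=cv2.INTER_CUBIC).copy()
mm_=render("top",parts["b"],*r.x,w)
for mm,col in((mm_,(255,0,0)),(f,(255,255,0)),(g,(255,0,255))):
    cs,_=cv2.findContours((cv2.resize(mm.astype(np.float32),None,fx=8,fy=8)>.5).astype(np.uint8),cv2.RETR_EXTERNAL,cv2.CHAIN_APPROX_NONE);cv2.drawContours(ov,cs,-1,col,1)
for p in [(0,.023,.076),(0,-.023,.133)]:
    q=proj("top",T(*r.x,[p]))[0]; cv2.circle(ov,tuple(int(v) for v in (q-[280,222]+.5)*8),4,(0,255,0),-1); print(q)
cv2.imwrite("pics/f3.png",ov[:,:,::-1])
# twin cap: triangulate fit
print("twin cap tri", tri((313.96,164.9),(325.84,252.98)), atz("top",(325.84,252.98),.133))
print("twin exp",T(*r.x,[(0,-.023,.123)]))
print("twin cap proj", proj("top",T(*r.x,[(0,-.023,.131)])),proj("side",T(*r.x,[(0,-.023,.123)])))
print("pocket", T(*r.x,[(0,.023,.076)]), proj("side",T(*r.x,[(0,.023,.076)])))
E
python3 fb.py
```

```text
1146
rim top [ 0.46996021 -0.01400514 -0.29574474] 0.10649814456701279
2097
stand 0.0 [ 0.46988401 -0.01412758 -0.29746038] 0.03143627941608429
stand 0.006 [ 0.46960454 -0.01347025 -0.29786581] 0.03879053518176079
stand 0.012 [ 0.46887754 -0.01264856 -0.29324364] 0.049304064363241196
[306.29279094 248.48851955]
[326.21599166 252.77022722]
twin cap tri (array([ 0.46318818, -0.03686574,  0.11819658]), [np.float64(0.00022492073761280832), np.float64(0.00022492073761277038)]) [ 0.46274841 -0.03508961  0.133     ]
twin exp [[ 0.4632568 -0.0360066  0.123    ]]
twin cap proj [[326.11607404 252.80755221]] [[313.95890572 163.54830736]]
pocket [[0.47666361 0.00799632 0.076     ]] [[307.54761182 187.11151715]]
```

View pics/f3.png

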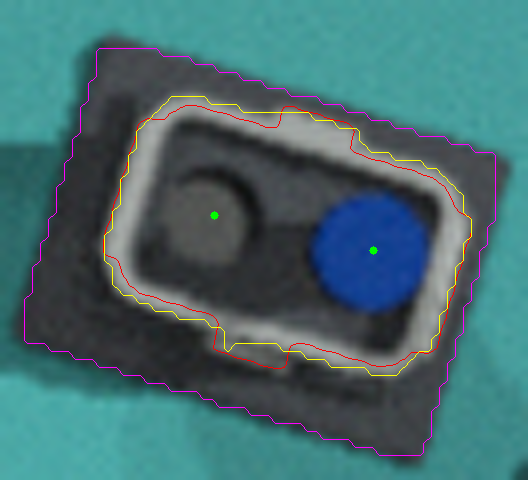

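```bash
python3 - <<'E'
from fit import *
t=np.load("pics/top.npy");s=np.load("pics/side.npy")
a=t[192:256,165:255]; hsv=cv2.cvtColor(a,cv2.COLOR_RGB2HSV)
ov=cv2.resize(a,None,fx=8,fy=8,interpolation=cv2.INTER_CUBIC);cv2.imwrite("pics/r1.png",ov[:,:,::-1])
b=s[220:315,230:315];ov=cv2.resize(b,None,fx=6.2,fy=6.2,interpolation=cv2.INTER_CUBIC);cv2.imwrite("pics/r2.png",ov[:,:,::-1])
E
```

```text
(no output)
```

View pics/r1.png

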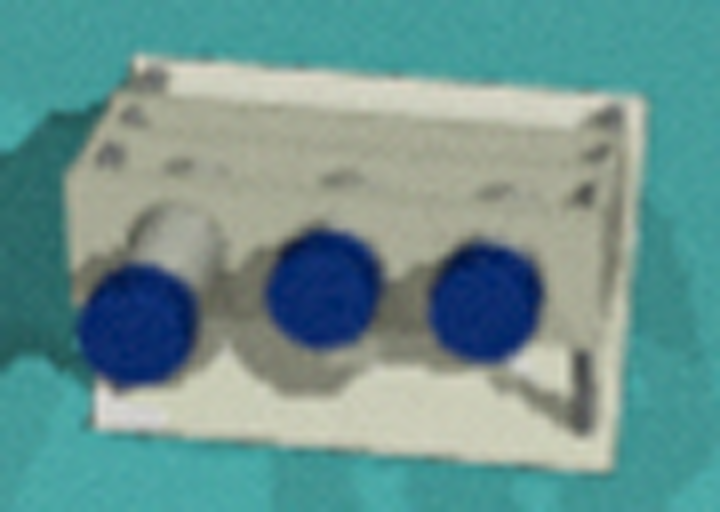

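View pics/r2.png

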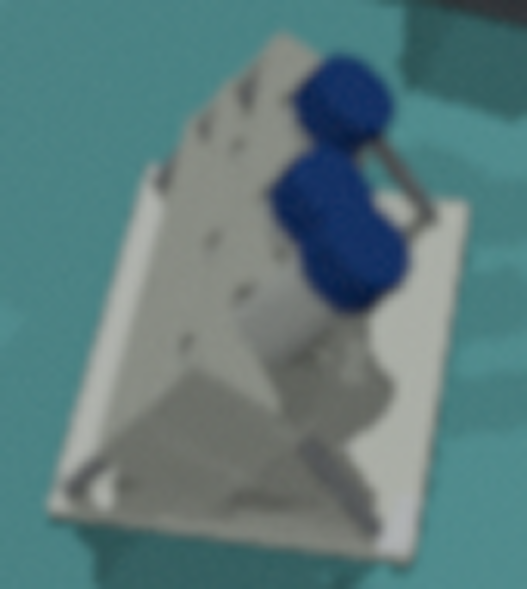

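```bash
cat > fr.py <<'E'
from fit import *
np.set_printoptions(precision=4,suppress=True)
t=np.load("pics/top.npy");s=np.load("pics/side.npy")
P=[np.array(p)/8+[164.5,191.5] for p in((137,57),(645,97),(612,468),(95,430))]
P3=[atz("top",p,.004) for p in P]
L=lambda i,j:np.linalg.norm(P3[i]-P3[j])
print("sizes",L(0,1),L(3,2),L(0,3),L(1,2),"ctr",np.mean(P3,0))
d=(P3[0]-P3[1]+P3[3]-P3[2]);yaw=np.arctan2(-d[0],d[1]);e=P3[0]-P3[3]+P3[1]-P3[2];yaw2=np.arctan2(e[1],e[0]);print("yaw",yaw,yaw2)
ct=np.mean(P3,0)
pc=[(-.065,-.09,.0),(.065,-.09,.0),(.065,.09,.0),(-.065,.09,.0)]
print("side corners",proj("side",T(ct[0],ct[1],yaw,pc)))
def cyl(c,a,h,r=.0175):
    a=a/np.linalg.norm(a);u=np.cross(a,[0,0,1]) if abs(a[2])<.99 else np.array([1.,0,0]);u/=np.linalg.norm(u);w=np.cross(a,u)
    return np.array([c+a*k*h/2+r*(np.cos(q)*u+np.sin(q)*w) for k in(-1,1) for q in np.linspace(0,6.28,40)])
def caps(v,yaw,only=None):
    c=np.array(v[:3]);x=np.array([np.cos(yaw),np.sin(yaw),0]);y=np.array([-np.sin(yaw),np.cos(yaw),0])
    a=-np.sin(np.radians(35))*x+np.array([0,0,np.cos(np.radians(35))])
    return [cyl(c,a,.02),cyl(c-.052*y-.032*a,a,.02),cyl(c-.104*y-.032*a,a,.02)]
def blue(im): 
    h=cv2.cvtColor(im,cv2.COLOR_RGB2HSV); return ((h[...,0]>105)&(h[...,0]<132)&(h[...,1]>120)).astype(np.float32)
W={"top":(165,192,90,64),"side":(230,220,85,95)}
O={n:blue(im)[W[n][1]:W[n][1]+W[n][3],W[n][0]:W[n][0]+W[n][2]] for n,im in(("top",t),("side",s))}
for n in O: print(n,O[n].sum())
def cost(v,ns,yaw,bias=(0,0)):
    return sum(np.abs(render(n,caps(v,yaw),0,0,0,W[n])-O[n]).sum()/O[n].sum() for n in ns)
x0,_=tri((287.5,259.5),(181.7,232.2));print("tri",x0)
for ns in (("top",),("side",),("top","side")):
    best=min((minimize(cost,x0+dx,args=(ns,yaw),method="Nelder-Mead",options=dict(initial_simplex=np.vstack([x0+dx]+[x0+dx+.006*np.eye(3)[i] for i in range(3)]),xatol=1e-4,fatol=1e-4)) for dx in(np.zeros(3),np.array([.005,-.004,.006]),np.array([-.004,.004,-.008]))),key=lambda r:r.fun)
    print(ns,best.x,best.fun)
c=best.x
x=np.array([np.cos(yaw),np.sin(yaw),0]);a=-np.sin(np.radians(35))*x+np.array([0,0,np.cos(np.radians(35))])
print("axis",a,"tip",c-a*.105,"in rack frame",(c-ct)@x,(c-ct)@np.array([-x[1],x[0],0]))
for n,im in(("top",t),("side",s)):
    X0,Y0,w,h=W[n];f=6;ov=cv2.resize(im[Y0:Y0+h,X0:X0+w],None,fx=f,fy=f,interpolation=cv2.INTER_CUBIC).copy()
    for q in caps(c,yaw):
        cv2.polylines(ov,[cv2.convexHull(((proj(n,q)-[X0,Y0]+.5)*f).astype(np.int32))],True,(255,255,0),1)
    cv2.polylines(ov,[((proj(n,T(ct[0],ct[1],yaw,pc))-[X0,Y0]+.5)*f).astype(np.int32)],True,(255,0,255),1)
    cv2.imwrite(f"pics/fr_{n}.png",ov[:,:,::-1])
E
python3 fr.py
```

```text
sizes 0.17751587533028046 0.17807925572287528 0.1300812422507143 0.12853757052202625 ctr [0.5464 0.2648 0.004 ]
yaw -0.07187992942769818 -0.07677180194047424
side corners [[304.649  252.4918]
 [252.9816 246.598 ]
 [237.2307 302.1865]
 [296.036  309.6721]]
top 476.0
side 506.0
tri [0.5129 0.3203 0.1116]
('top',) [0.5163 0.3254 0.0829] 0.16465336084365845
('side',) [0.5165 0.2567 0.0463] 0.10545331239700317
('top', 'side') [0.5142 0.3209 0.1061] 0.44720834493637085
axis [-0.5721  0.0412  0.8192] tip [0.5742 0.3166 0.0201] in rack frame -0.03614369540034972 0.05369967305584561
```

View pics/fr_top.png

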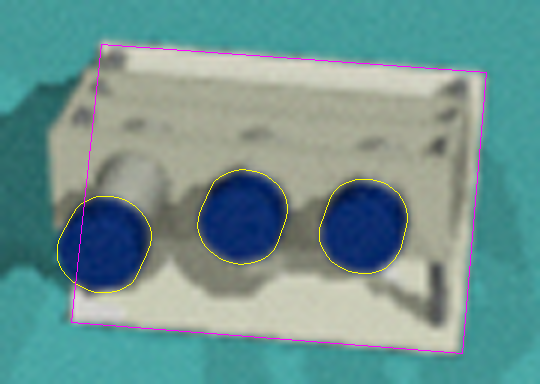

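View pics/fr_side.png

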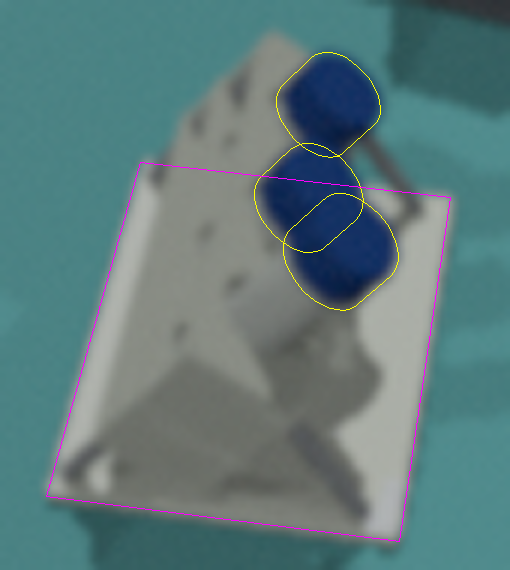

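```bash
cat >> fr.py <<'E'
print("----")
yaw=-.074
from itertools import product
def cyls(v,r,h): 
    c=np.array(v);x=np.array([np.cos(yaw),np.sin(yaw),0]);y=np.array([-np.sin(yaw),np.cos(yaw),0])
    a=-np.sin(np.radians(35))*x+np.array([0,0,np.cos(np.radians(35))])
    return [cyl(c,a,h,r),cyl(c-.052*y-.032*a,a,h,r),cyl(c-.104*y-.032*a,a,h,r)]
for r,h in((.0175,.02),(.0165,.016),(.016,.014)):
    f=lambda v:sum(np.abs(render(n,cyls(v,r,h),0,0,0,W[n])-O[n]).sum()/O[n].sum() for n in O)
    b=minimize(f,c,method="Nelder-Mead",options=dict(initial_simplex=np.vstack([c]+[c+.006*np.eye(3)[i] for i in range(3)]),xatol=1e-4,fatol=1e-4))
    print(r,h,b.x,b.fun)
    def sh(n,d):
        X0,Y0,w,hh=W[n];return np.abs(render(n,cyls(b.x,r,h),0,0,0,(X0-0,Y0-0,w,hh))-cv2.warpAffine(O[n],np.float32([[1,0,-d[0]],[0,1,-d[1]]]),(w,hh))).sum()
    for n in O: print(n,min(product(np.arange(-2,2.1,.25),repeat=2),key=lambda d:sh(n,d)))
E
python3 fr.py | sed -n '/----/,$p'
```

```text
----
0.0175 0.02 [0.5142 0.3209 0.1063] 0.4470675587654114
top (np.float64(0.0), np.float64(-0.25))
side (np.float64(0.25), np.float64(-0.75))
0.0165 0.016 [0.5138 0.3209 0.1081] 0.18178391456604004
top (np.float64(0.0), np.float64(-0.25))
side (np.float64(0.25), np.float64(0.25))
0.016 0.014 [0.5137 0.3209 0.1076] 0.19280412793159485
top (np.float64(0.0), np.float64(-0.25))
side (np.float64(0.25), np.float64(0.0))
```

```bash
python3 - <<'E'
from h import *
np.set_printoptions(precision=4,suppress=True)
s=robot.read_state();R=cv2.Rodrigues(s["orientation"])[0];print(R,s["t"],s["q"],s["tool_pos"])
print("jaw angle deg",np.degrees(np.arctan2(R[1,1],R[0,1])))
E
```

```text
[[-0.0001  0.4048  0.9144]
 [-0.      0.9144 -0.4048]
 [-1.     -0.     -0.0001]] 1.3 [ 1.0686  0.1304  1.4882  0.0001  1.523  -0.0854] [0.2429 0.5486 0.2186]
jaw angle deg 66.11950669560038
```

>>> play_rows:
  plan:
    - {"slide": [0.89, -0.76, 0], "roll": 0.2456, "fingers": 0.2}
    - {"slide": [0.89, -0.76, 0], "roll": 0.2456, "fingers": 0.2}
    - {"slide": [0.89, -0.76, 0], "roll": 0.2456, "fingers": 0.2}
    - {"slide": [0.89, -0.76, 0], "roll": 0.2456, "fingers": 0.2}
    - {"slide": [0.89, -0.76, 0], "roll": 0.2456, "fingers": 0.2}
    - {"slide": [0.89, -0.76, 0], "roll": 0.2456, "fingers": 0.2}
    - {"slide": [0.89, -0.76, 0], "roll": 0.2456, "fingers": 0.2}
    - {"slide": [0.89, -0.76, 0], "roll": 0.2456, "fingers": 0.2}
    - {"slide": [0.89, -0.76, 0], "roll": 0.2456, "fingers": 0.2}
    - {"slide": [0.92, -0.76, 0], "roll": 0.2456, "fingers": 0.2}
    - {"slide": [0, 0, 0], "roll": 0, "fingers": 0.2}
  squeeze: 8

```text
t: 2.68
tool_pos: [0.5123, 0.3189, 0.2185]
orientation: [0.06, 1.57, -0.061]
force: [-1.5, -0.6, 0.2]
opening: 0.0558
```

```bash
cat > look.py <<'E'
from h import *
import sys
np.set_printoptions(precision=4,suppress=True)
def st():
    s=robot.read_state();R=cv2.Rodrigues(s["orientation"])[0]
    print("t",s["t"],"pos",s["tool_pos"],"jaw",np.degrees(np.arctan2(R[1,1],R[0,1])).round(2),"F",s["force"],"op",s["opening"].round(4))
    return s
if __name__=="__main__":
    st(); nm=sys.argv[1]; ims=[]
    for a in sys.argv[2:]:
        n,x,y,w,h,f=a.split(","); im=robot.read_camera(n); np.save(f"pics/{nm}_{n}.npy",im)
        x,y,w,h=map(int,(x,y,w,h)); ims.append(cv2.resize(im[y:y+h,x:x+w],None,fx=float(f),fy=float(f),interpolation=cv2.INTER_CUBIC))
    H=max(i.shape[0] for i in ims); o=np.hstack([cv2.copyMakeBorder(i,0,H-i.shape[0],0,4,cv2.BORDER_CONSTANT) for i in ims]); print(o.shape)
    cv2.imwrite(f"pics/{nm}.png",o[:,:,::-1])
E
python3 look.py a1 top,150,180,130,120,3 side,220,190,130,130,3
```

```text
Traceback (most recent call last):
  File "look.py", line 9, in <module>
    st(); nm=sys.argv[1]; ims=[]
    ~~^^
  File "look.py", line 6, in st
    print("t",s["t"],"pos",s["tool_pos"],"jaw",np.degrees(np.arctan2(R[1,1],R[0,1])).round(2),"F",s["force"],"op",s["opening"].round(4))
                                                                                                                  ^^^^^^^^^^^^^^^^^^
AttributeError: 'float' object has no attribute 'round'
```

```bash
sed -i 's/s\["opening"\].round(4)/round(s["opening"],4)/' look.py; python3 look.py a1 top,150,180,130,120,3 side,220,190,130,130,3
```

```text
t 2.675 pos [0.5123 0.3189 0.2185] jaw 85.61 F [-1.4893 -0.6385  0.1606] op 0.0558
(390, 788, 3)
```

View pics/a1.png

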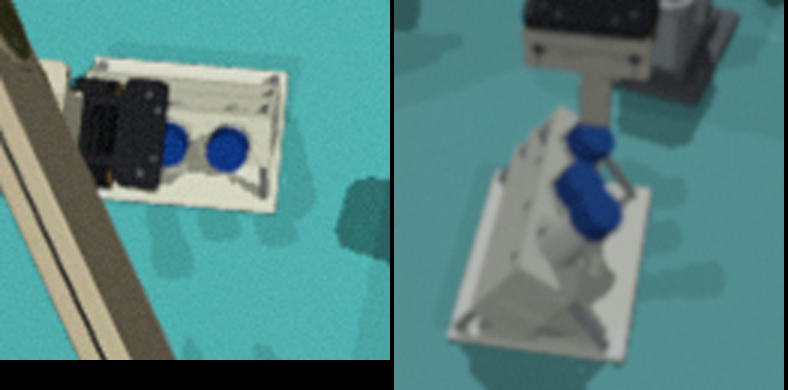

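>>> play_rows:
  plan:
    - {"slide": [0, 0.05, -0.8], "roll": 0, "fingers": 0.2}
    - {"slide": [0, 0, -0.8], "roll": 0, "fingers": 0.2}
    - {"slide": [0, 0, -0.8], "roll": 0, "fingers": 0.2}
    - {"slide": [0, 0, -0.6], "roll": 0, "fingers": 0.2}
    - {"slide": [0, 0, -0.4], "roll": 0, "fingers": 0.2}
    - {"slide": [0, 0, 0], "roll": 0, "fingers": 0.2}

```text
t: 3.52
tool_pos: [0.51, 0.3222, 0.1158]
orientation: [0.057, 1.571, -0.058]
force: [0.9, 0.5, 0.4]
opening: 0.0556
```

```bash
python3 look.py a2 top,150,180,130,120,3 side,235,200,90,100,4.4; python3 -c "
from h import *
print(proj('side',[[.5115,.3205+.0455,.115],[.5115,.3205+.028,.115],[.5115-.0075,.3205+.028,.115],[.5115+.0075,.3205+.028,.115]]))"
```

```text
t 3.525 pos [0.51   0.3222 0.1158] jaw 85.79 F [0.8673 0.4763 0.4074] op 0.0556
(440, 794, 3)
[[286.35362525 274.38082526]
 [286.9004092  268.07184904]
 [290.58782609 268.31377355]
 [283.21584094 267.83019518]]
```

View pics/a2.png

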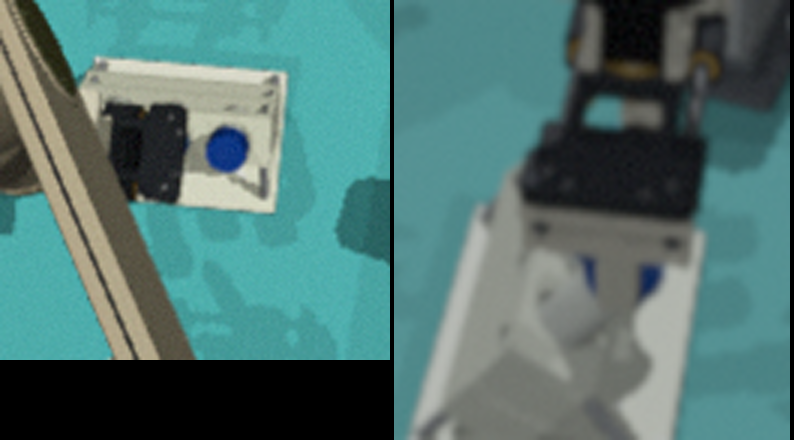

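>>> play_rows:
  plan:
    - {"slide": [0.02, -0.05, -0.4], "roll": 0, "fingers": 0.2}
    - {"slide": [0, 0, -0.3], "roll": 0, "fingers": 0.2}
    - {"slide": [0, 0, 0], "roll": 0, "fingers": 0.2}
    - {"slide": [0, 0, 0], "roll": 0, "fingers": -1}
    - {"slide": [0, 0, 0], "roll": 0, "fingers": -1}
    - {"slide": [0, 0, 0], "roll": 0, "fingers": -1}
    - {"slide": [0, 0, 0], "roll": 0, "fingers": -1}
  squeeze: 8

```text
t: 4.5
tool_pos: [0.5116, 0.3208, 0.096]
orientation: [0.058, 1.57, -0.058]
force: [-0.4, -1.1, 1.5]
opening: 0.0351
```

```bash
python3 look.py a3 side,235,200,90,100,5
```

```text
t 4.5 pos [0.5116 0.3208 0.096 ] jaw 85.77 F [-0.4347 -1.0523  1.4655] op 0.0351
(500, 454, 3)
```

View pics/a3.png

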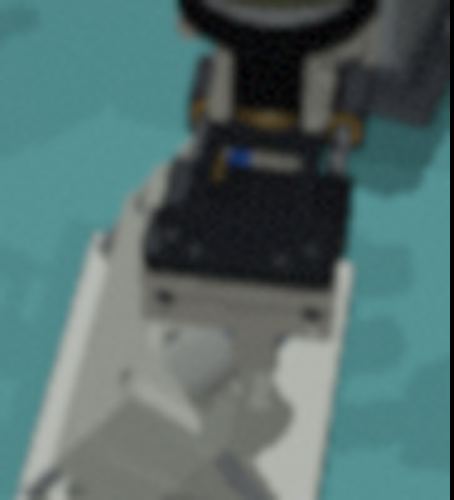

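>>> play_rows:
  plan:
    - {"slide": [-0.267, 0.02, 0.382], "roll": 0, "fingers": -1}
    - {"slide": [-0.267, 0.02, 0.382], "roll": 0, "fingers": -1}
    - {"slide": [-0.267, 0.02, 0.382], "roll": 0, "fingers": -1}
    - {"slide": [-0.267, 0.02, 0.382], "roll": 0, "fingers": -1}
    - {"slide": [-0.267, 0.02, 0.382], "roll": 0, "fingers": -1}
    - {"slide": [-0.267, 0.02, 0.382], "roll": 0, "fingers": -1}
    - {"slide": [-0.1, 0, 0.3], "roll": 0, "fingers": -1}
    - {"slide": [0, 0, 0], "roll": 0, "fingers": -1}

```text
t: 5.55
tool_pos: [0.4607, 0.3246, 0.1745]
orientation: [0.059, 1.568, -0.057]
force: [0.5, -0.7, -0.3]
opening: 0.0349
```

```bash
python3 look.py a4 side,235,180,110,110,5 top,140,180,130,120,2
```

```text
t 5.55 pos [0.4607 0.3246 0.1745] jaw 85.78 F [ 0.4643 -0.7065 -0.2731] op 0.0349
(550, 818, 3)
```

View pics/a4.png

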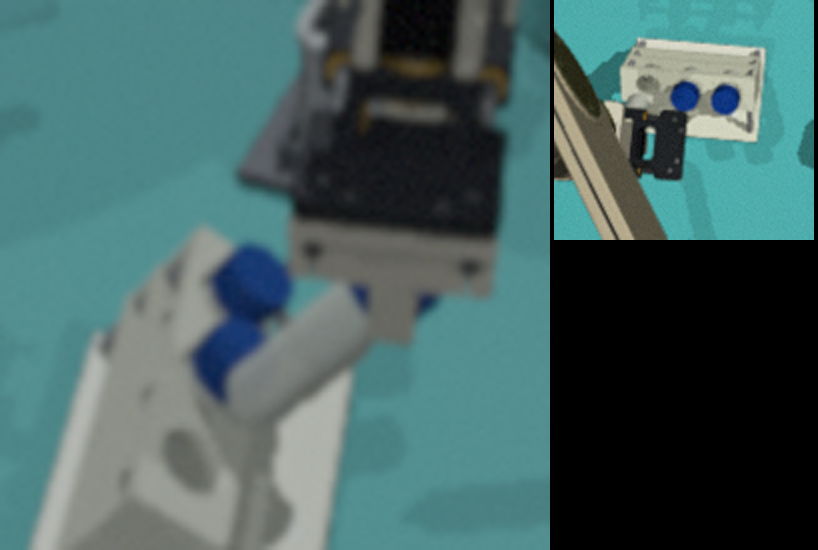

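>>> play_rows:
  plan:
    - {"slide": [-0.6, 0, 0.5], "roll": 0, "fingers": -1}
    - {"slide": [-0.6, 0, 0.5], "roll": 0, "fingers": -1}
    - {"slide": [-0.6, -0.4, 0], "roll": 0, "fingers": -1}
    - {"slide": [-0.2, -0.8, 0], "roll": 0, "fingers": -1}
    - {"slide": [0, -0.8, 0], "roll": 0, "fingers": -1}
    - {"slide": [0, -0.8, 0], "roll": 0, "fingers": -1}
    - {"slide": [0, -0.8, 0], "roll": 0, "fingers": -1}
    - {"slide": [0, -0.4, 0], "roll": 0, "fingers": -1}
    - {"slide": [0, 0, 0], "roll": 0, "fingers": -1}

```text
t: 6.78
tool_pos: [0.4004, 0.2038, 0.2031]
orientation: [0.059, 1.57, -0.059]
force: [0.4, 0.0, -0.0]
opening: 0.0347
```

>>> play_rows:
  plan:
    - {"slide": [0, 0, 0], "roll": 0, "fingers": -1}
    - {"slide": [0, 0, 0], "roll": 0, "fingers": -1}
    - {"slide": [0, 0, 0], "roll": 0, "fingers": -1}
  squeeze: 4

```text
t: 7.15
tool_pos: [0.4003, 0.2047, 0.2034]
orientation: [0.057, 1.57, -0.057]
force: [-0.2, -1.0, -0.4]
opening: 0.0352
```

```bash
python3 look.py a5 side,250,100,130,130,4 top,160,180,130,120,2
```

```text
t 7.15 pos [0.4003 0.2047 0.2034] jaw 85.81 F [-0.247  -1.0292 -0.3555] op 0.0352
(520, 788, 3)
```

View pics/a5.png

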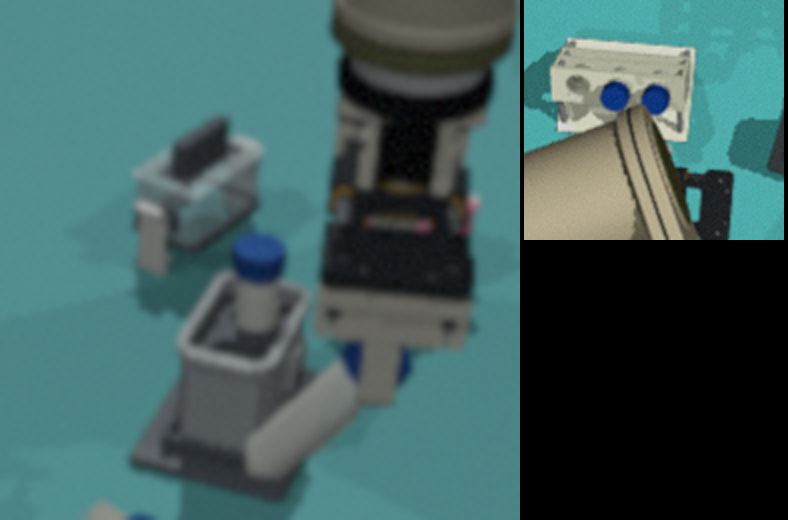

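```bash
cat > tilt.py <<'E'
from h import *
def tip(tcp,jawdeg,th,L=.113,g=.019):
    j=np.radians(jawdeg); lean=np.array([np.cos(j+np.pi/2),np.sin(j+np.pi/2),0])
    a=np.sin(th)*lean+np.array([0,0,np.cos(th)]); gp=np.array(tcp)+[0,0,g]
    return gp-a*L
if __name__=="__main__":
    for d in range(20,66,5):
        T_=tip([.4003,.2040,.2034],85.8,np.radians(d)); print(d,T_.round(3),proj("side",T_).round(1))
E
python3 tilt.py
```

```text
20 [0.439 0.201 0.116] [[322.8 223.1]]
25 [0.448 0.201 0.12 ] [[319.  221.4]]
30 [0.457 0.2   0.125] [[315.2 219.4]]
35 [0.465 0.199 0.13 ] [[311.7 217.2]]
40 [0.473 0.199 0.136] [[308.4 214.8]]
45 [0.48  0.198 0.142] [[305.4 212.2]]
50 [0.487 0.198 0.15 ] [[302.6 209.3]]
55 [0.493 0.197 0.158] [[300.1 206.3]]
60 [0.498 0.197 0.166] [[297.9 203.1]]
65 [0.502 0.196 0.175] [[296.  199.8]]
```

>>> play_rows:
  plan:
    - {"slide": [-0.5, 0, -0.4], "roll": 0, "fingers": -1}
    - {"slide": [-0.5, 0, -0.8], "roll": 0, "fingers": -1}
    - {"slide": [0, 0, -0.8], "roll": 0, "fingers": -1}
    - {"slide": [0, 0, -0.8], "roll": 0, "fingers": -1}
    - {"slide": [0, 0, -0.7], "roll": 0, "fingers": -1}
    - {"slide": [0, 0, -0.3], "roll": 0, "fingers": -1}
    - {"slide": [0, 0, 0], "roll": 0, "fingers": -1}
  squeeze: 4

```text
t: 8.12
tool_pos: [0.37, 0.2041, 0.0891]
orientation: [0.058, 1.571, -0.058]
force: [1.2, -0.8, -1.3]
opening: 0.0352
```

```bash
python3 look.py a6 side,265,140,120,120,4 top,160,180,130,120,2
```

```text
t 8.125 pos [0.37   0.2041 0.0891] jaw 85.77 F [ 1.1781 -0.8428 -1.2895] op 0.0352
(480, 748, 3)
```

View pics/a6.png

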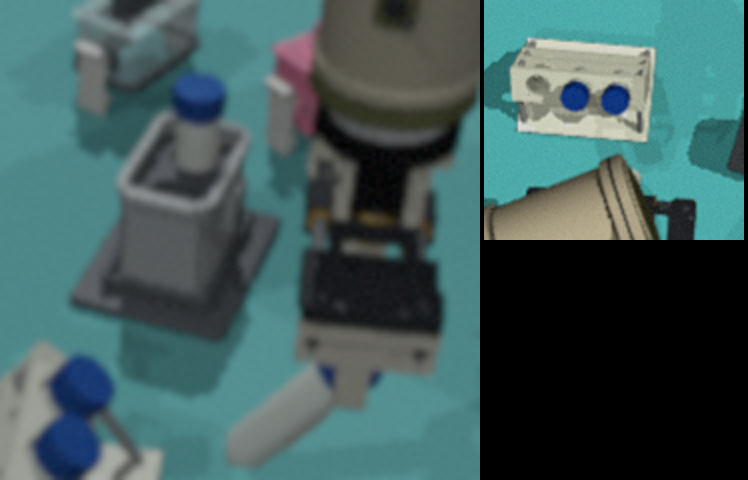

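>>> play_rows:
  plan:
    - {"slide": [0, 0, -0.3], "roll": 0, "fingers": -1}
    - {"slide": [0, 0, -0.13], "roll": 0, "fingers": -1}
    - {"slide": [0.28, 0, 0.14], "roll": 0, "fingers": -1}
    - {"slide": [0.29, 0, 0.14], "roll": 0, "fingers": -1}
    - {"slide": [0.31, 0.02, 0.11], "roll": 0, "fingers": -1}
    - {"slide": [0.32, -0.02, 0.08], "roll": 0, "fingers": -1}
    - {"slide": [0, 0, 0], "roll": 0, "fingers": -1}
  squeeze: 4

```text
t: 9.1
tool_pos: [0.4073, 0.2042, 0.0909]
orientation: [0.059, 1.569, -0.058]
force: [-0.2, 0.4, -0.1]
opening: 0.0348
```

```bash
python3 look.py a7 side,265,160,120,100,4
```

```text
t 9.1 pos [0.4073 0.2042 0.0909] jaw 85.74 F [-0.2438  0.4166 -0.1167] op 0.0348
(400, 484, 3)
```

View pics/a7.png

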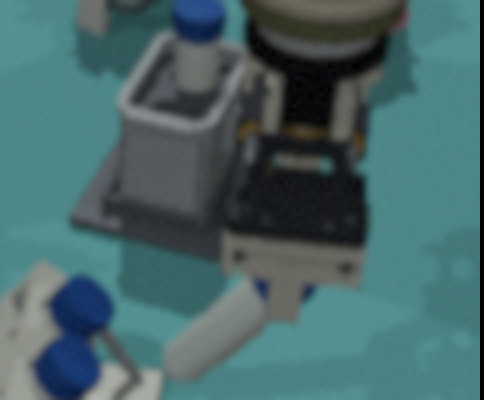

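>>> play_rows:
  plan:
    - {"slide": [-0.3, 0, 0.83], "roll": 0, "fingers": -1}
    - {"slide": [-0.2, -0.6, 0.83], "roll": -0.23, "fingers": -1}
    - {"slide": [-0.2, -0.76, 0], "roll": -0.23, "fingers": -1}
    - {"slide": [-0.2, -0.76, 0], "roll": -0.23, "fingers": -1}
    - {"slide": [-0.2, -0.76, 0], "roll": -0.23, "fingers": -1}
    - {"slide": [-0.15, -0.76, 0], "roll": -0.23, "fingers": -1}
    - {"slide": [-0.1, -0.76, 0], "roll": -0.23, "fingers": -1}
    - {"slide": [0, -0.77, 0], "roll": -0.21, "fingers": -1}
    - {"slide": [0, 0, 0], "roll": 0, "fingers": -1}
  squeeze: 4

```text
t: 10.28
tool_pos: [0.3655, 0.0483, 0.1402]
orientation: [0.234, 1.558, -0.234]
force: [-0.4, -0.6, -0.4]
opening: 0.0345
```

```bash
python3 look.py a8 side,265,100,120,120,3.5 top,220,180,130,120,2.7
```

```text
t 10.275 pos [0.3655 0.0483 0.1402] jaw 72.92 F [-0.381  -0.6314 -0.3842] op 0.0345
(420, 779, 3)
```

View pics/a8.png

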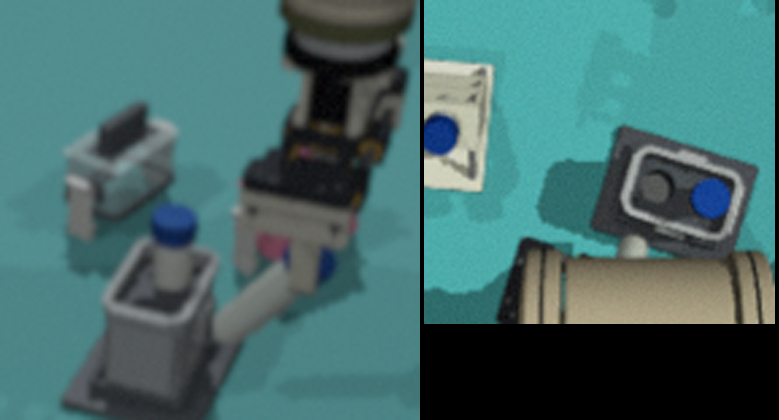

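>>> play_rows:
  plan:
    - {"slide": [0.29, -0.084, 0], "roll": 0, "fingers": -1}
    - {"slide": [0.29, -0.084, 0], "roll": 0, "fingers": -1}
    - {"slide": [0.29, -0.084, 0], "roll": 0, "fingers": -1}
    - {"slide": [0.29, -0.084, 0], "roll": 0, "fingers": -1}
    - {"slide": [0, 0, 0], "roll": 0, "fingers": -1}
  squeeze: 4

```text
t: 11.0
tool_pos: [0.4012, 0.0389, 0.1403]
orientation: [0.232, 1.559, -0.233]
force: [0.8, -0.7, -1.0]
opening: 0.0352
```

```bash
python3 look.py a9 side,265,100,120,120,3.5 top,220,180,130,120,2.7
```

```text
t 11.0 pos [0.4012 0.0389 0.1403] jaw 73.03 F [ 0.7853 -0.7207 -1.0142] op 0.0352
(420, 779, 3)
```

View pics/a9.png

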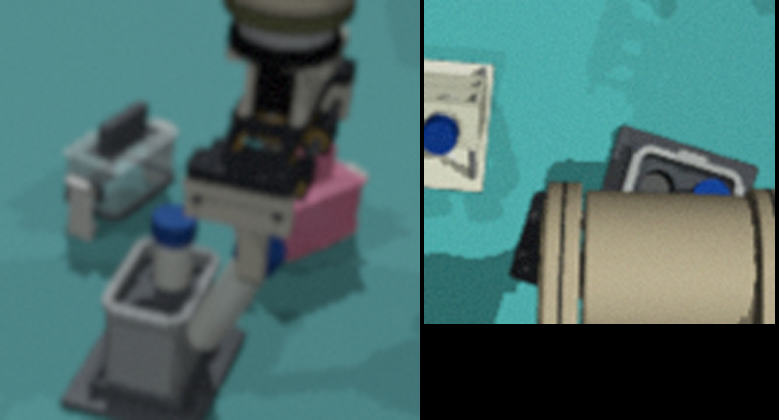

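>>> play_rows:
  plan:
    - {"slide": [0.28, -0.085, 0], "roll": 0, "fingers": -1}
    - {"slide": [0.28, -0.085, 0], "roll": 0, "fingers": -1}
    - {"slide": [0.28, -0.085, 0], "roll": 0, "fingers": -1}
    - {"slide": [0.22, -0.07, 0], "roll": 0, "fingers": -1}
    - {"slide": [0, 0, 0], "roll": 0, "fingers": -1}
  squeeze: 4

```text
t: 11.72
tool_pos: [0.4328, 0.0291, 0.1403]
orientation: [0.232, 1.558, -0.233]
force: [0.4, 0.1, -0.9]
opening: 0.035
```

```bash
python3 look.py a10 side,265,100,120,120,5
```

```text
t 11.725 pos [0.4328 0.0291 0.1403] jaw 73.03 F [ 0.3533  0.0782 -0.9088] op 0.035
(600, 604, 3)
```

View pics/a10.png

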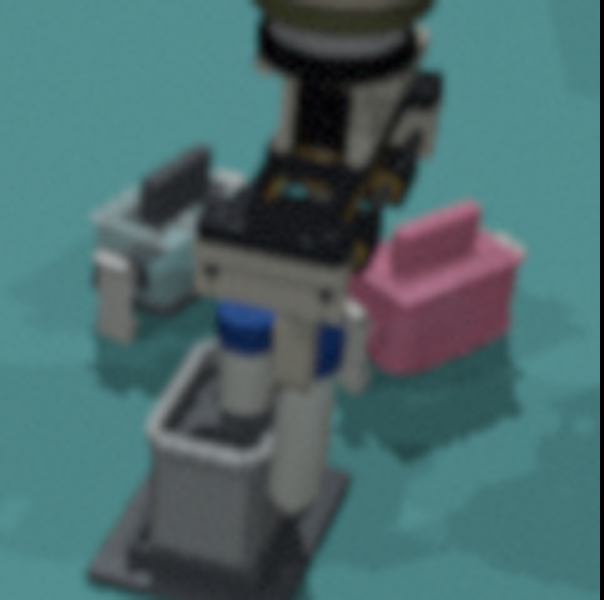

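>>> play_rows:
  plan:
    - {"slide": [0.1, -0.03, 0], "roll": 0, "fingers": -1}
    - {"slide": [0.06, -0.02, 0], "roll": 0, "fingers": -1}
    - {"slide": [0, 0, 0], "roll": 0, "fingers": -1}
    - {"slide": [-0.2, 0.06, 0.1], "roll": 0, "fingers": -1}
    - {"slide": [0, 0, 0.5], "roll": 0, "fingers": -1}
    - {"slide": [0, 0, 0.7], "roll": 0, "fingers": -1}
    - {"slide": [0, 0, 0.6], "roll": -0.7, "fingers": -1}
    - {"slide": [0, 0, 0.3], "roll": -0.85, "fingers": -1}
    - {"slide": [0, 0, 0], "roll": -0.97, "fingers": -1}
    - {"slide": [0, 0, 0], "roll": -0.97, "fingers": -1}
    - {"slide": [0, 0, 0], "roll": -0.97, "fingers": -1}
    - {"slide": [0, 0, 0], "roll": -0.97, "fingers": -1}
    - {"slide": [0, 0, 0], "roll": -0.97, "fingers": -1}
    - {"slide": [0, 0, 0], "roll": -0.97, "fingers": -1}
    - {"slide": [0, 0, 0], "roll": -0.97, "fingers": -1}
    - {"slide": [0, 0, 0], "roll": -0.97, "fingers": -1}
    - {"slide": [0, 0, 0], "roll": -0.97, "fingers": -1}
    - {"slide": [0, 0, 0], "roll": -0.97, "fingers": -1}
    - {"slide": [0, 0, 0], "roll": 0, "fingers": -1}
  squeeze: 5

```text
t: 14.15
tool_pos: [0.4316, 0.0296, 0.2076]
orientation: [1.424, 1.054, -1.422]
force: [0.3, 0.5, -0.5]
opening: 0.035
```

```bash
python3 look.py a11 side,265,80,120,120,3.5 top,250,180,130,120,2.7
```

```text
t 14.15 pos [0.4316 0.0296 0.2076] jaw -16.9 F [ 0.2719  0.5315 -0.497 ] op 0.035
(420, 779, 3)
```

View pics/a11.png

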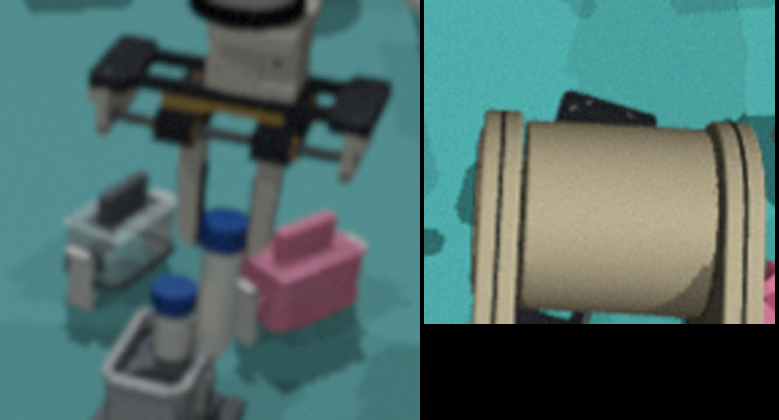

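>>> play_rows:
  plan:
    - {"slide": [0.37, -0.18, 0], "roll": 0, "fingers": -1}
    - {"slide": [0.37, -0.18, 0], "roll": 0, "fingers": -1}
    - {"slide": [0.37, -0.18, 0], "roll": 0, "fingers": -1}
    - {"slide": [0.37, -0.17, 0], "roll": -0.01, "fingers": -1}
    - {"slide": [0, 0, 0], "roll": 0, "fingers": -1}
    - {"slide": [0, 0, 0], "roll": 0, "fingers": -1}

```text
t: 15.0
tool_pos: [0.4754, 0.0084, 0.2062]
orientation: [1.424, 1.054, -1.425]
force: [0.7, 0.0, -0.9]
opening: 0.0349
```

```bash
python3 look.py a12 side,265,80,90,110,5.4 top,250,180,100,100,2.7; python3 - <<'E'
from h import *
s=robot.read_state();p=s["tool_pos"]
im=np.load("pics/a12_side.npy")[80:190,265:355]; f=5.4; ov=cv2.resize(im,None,fx=f,fy=f,interpolation=cv2.INTER_CUBIC)
def ring(c,r,z,col):
    q=proj("side",[(c[0]+r*np.cos(u),c[1]+r*np.sin(u),z) for u in np.linspace(0,6.28,40)])
    cv2.polylines(ov,[np.int32((q-[265,80]+.5)*f)],True,col,1)
B=np.array([.4696,-.0138]);by=np.array([.2926,.9562])
ring(B+.023*by,.01575,.076,(255,0,0)); ring(B-.023*by,.0175,.133,(0,255,0));ring(B-.023*by,.0175,.113,(0,255,0))
for z in(.0,.095,.115): ring(p[:2],.0175 if z else .007,p[2]+.019-.113+z,(255,255,0))
ring(p[:2],.01425,p[2]+.019-.113+.014,(255,255,0))
cv2.imwrite("pics/a12o.png",ov[:,:,::-1])
E
```

```text
t 15.0 pos [0.4754 0.0084 0.2062] jaw -17.04 F [ 0.7289  0.0485 -0.8544] op 0.0349
(594, 764, 3)
```

View pics/a12o.png

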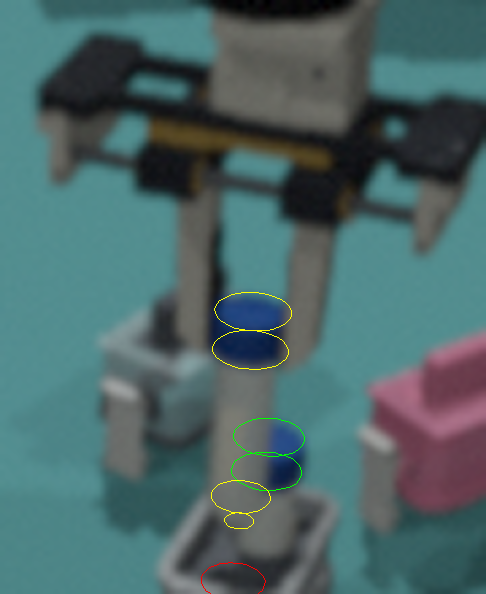

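View pics/a12.png

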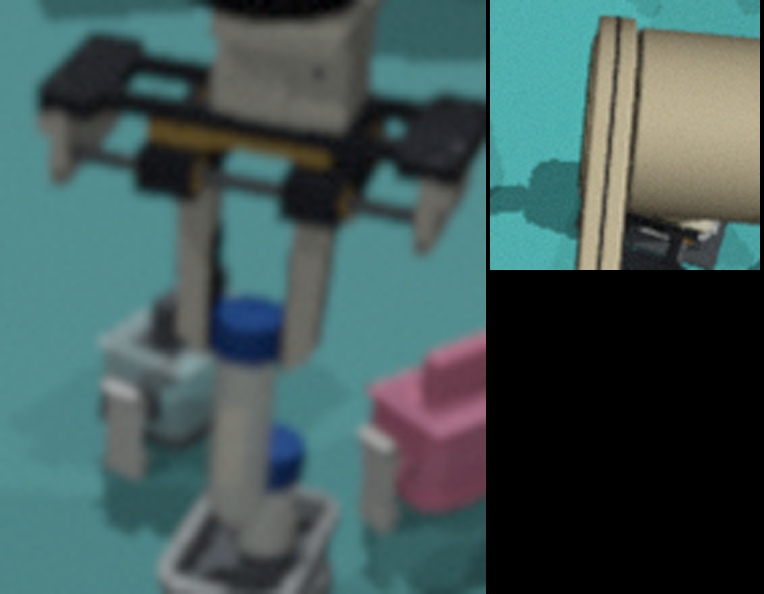

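>>> play_rows:
  plan:
    - {"slide": [0.03, 0, -0.4], "roll": 0, "fingers": -1}
    - {"slide": [0, 0, -0.4], "roll": 0, "fingers": -1}
    - {"slide": [0, 0, -0.3], "roll": 0, "fingers": -1}
    - {"slide": [0, 0, -0.2], "roll": 0, "fingers": -1}
    - {"slide": [0, 0, -0.2], "roll": 0, "fingers": -1}
    - {"slide": [0, 0, 0], "roll": 0, "fingers": -1}

```text
t: 15.85
tool_pos: [0.4763, 0.0083, 0.1609]
orientation: [1.424, 1.054, -1.425]
force: [0.1, 0.3, -0.0]
opening: 0.0348
```

```bash
python3 look.py a13 side,265,80,90,130,4.6
```

```text
t 15.85 pos [0.4763 0.0083 0.1609] jaw -17.03 F [ 0.0607  0.3483 -0.0219] op 0.0348
(598, 418, 3)
```

View pics/a13.png

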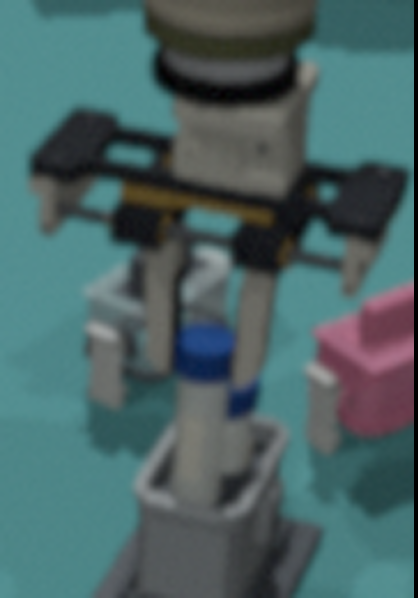

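>>> play_rows:
  plan:
    - {"slide": [0, 0, -0.25], "roll": 0, "fingers": -1}
    - {"slide": [0, 0, -0.25], "roll": 0, "fingers": -1}
    - {"slide": [0, 0, -0.25], "roll": 0, "fingers": -1}
    - {"slide": [0, 0, 0], "roll": 0, "fingers": -1}

```text
t: 16.4
tool_pos: [0.4758, 0.0084, 0.1377]
orientation: [1.424, 1.055, -1.426]
force: [-0.1, -0.6, -1.4]
opening: 0.0351
```

```bash
python3 look.py a14 side,265,100,90,110,5
```

```text
t 16.4 pos [0.4758 0.0084 0.1377] jaw -17.03 F [-0.1475 -0.6312 -1.3547] op 0.0351
(550, 454, 3)
```

View pics/a14.png

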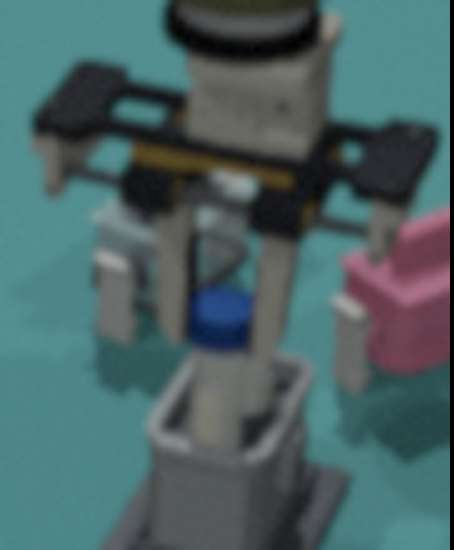

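>>> play_rows:
  plan:
    - {"slide": [0.02, 0, -0.28], "roll": 0, "fingers": -1}
    - {"slide": [0, 0, -0.28], "roll": 0, "fingers": -1}
    - {"slide": [0, 0, -0.2], "roll": 0, "fingers": -1}
    - {"slide": [0, 0, 0], "roll": 0, "fingers": -1}

```text
t: 16.95
tool_pos: [0.4768, 0.0083, 0.1153]
orientation: [1.424, 1.054, -1.425]
force: [-0.0, 0.1, -0.4]
opening: 0.035
```

```bash
python3 look.py a15 side,265,100,90,110,5
```

```text
t 16.95 pos [0.4768 0.0083 0.1153] jaw -17.04 F [-0.0496  0.0738 -0.3953] op 0.035
(550, 454, 3)
```

View pics/a15.png

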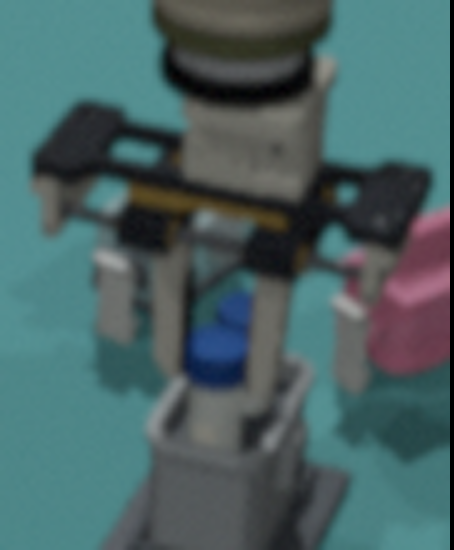

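>>> play_rows:
  plan:
    - {"slide": [0, 0, -0.1], "roll": 0, "fingers": -1}
    - {"slide": [0, 0, -0.1], "roll": 0, "fingers": -1}
    - {"slide": [0, 0, 0], "roll": 0, "fingers": -1}
    - {"slide": [0, 0, 0], "roll": 0, "fingers": -1}

```text
t: 17.5
tool_pos: [0.4769, 0.0084, 0.1098]
orientation: [1.424, 1.054, -1.425]
force: [-1.5, -0.3, -2.5]
opening: 0.0352
```

```bash
python3 look.py a16 side,265,100,90,110,5
```

```text
t 17.5 pos [0.4769 0.0084 0.1098] jaw -17.03 F [-1.5469 -0.25   -2.525 ] op 0.0352
(550, 454, 3)
```

View pics/a16.png

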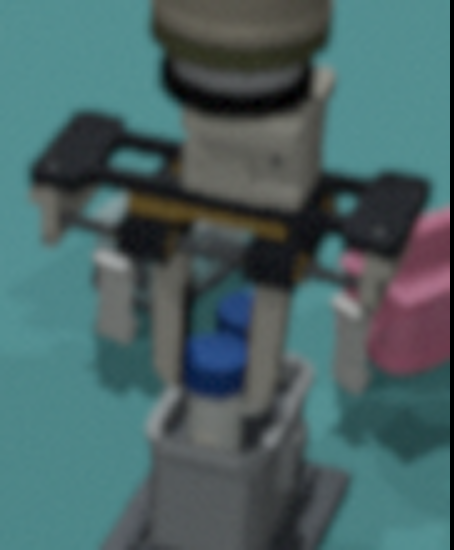

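>>> play_rows:
  plan:
    - {"slide": [0, 0, -0.06], "roll": 0, "fingers": -1}
    - {"slide": [0, 0, 0], "roll": 0, "fingers": -1}

```text
t: 17.8
tool_pos: [0.4772, 0.0084, 0.1087]
orientation: [1.425, 1.054, -1.425]
force: [-4.2, 1.5, 3.9]
opening: 0.0354
```

```bash
python3 look.py a17 side,265,100,90,110,5; python3 -c "
from h import *
print((proj('side',[[.4763,.0082,.133],[.4763,.0082,.123],[.4629,-.0358,.133]])))"
```

```text
t 17.8 pos [0.4772 0.0084 0.1087] jaw -17.03 F [-4.1686  1.5483  3.9304] op 0.0354
(550, 454, 3)
[[308.88224634 169.25675911]
 [308.66640972 172.47594523]
 [314.32892743 160.42209586]]
```

View pics/a17.png

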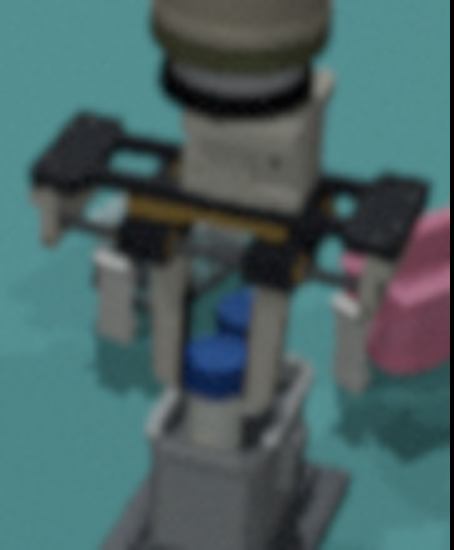

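>>> play_rows:
  plan:
    - {"slide": [0, 0, 0], "roll": 0, "fingers": 0.1}
    - {"slide": [0, 0, 0], "roll": 0, "fingers": 0.1}
    - {"slide": [0, 0, 0], "roll": 0, "fingers": 0.2}
    - {"slide": [0, 0, 0.2], "roll": 0, "fingers": 0.2}
    - {"slide": [0, 0, 0.4], "roll": 0, "fingers": 0.2}
    - {"slide": [0, 0, 0.8], "roll": 0, "fingers": 0.2}
    - {"slide": [0, 0, 0.9], "roll": 0, "fingers": 0.2}
    - {"slide": [0, 0, 0.9], "roll": 0, "fingers": 0.2}
    - {"slide": [0, 0, 0.9], "roll": 0, "fingers": 0.2}

```text
t: 18.98
tool_pos: [0.4773, 0.0083, 0.2333]
orientation: [1.425, 1.053, -1.424]
force: [-1.0, -0.4, -0.3]
opening: 0.0558
```

```bash
python3 look.py a18 side,265,100,90,110,5 top,270,200,100,100,3
```

```text
t 18.975 pos [0.4773 0.0083 0.2333] jaw -17.03 F [-0.995  -0.3972 -0.2589] op 0.0558
(550, 758, 3)
```

View pics/a18.png

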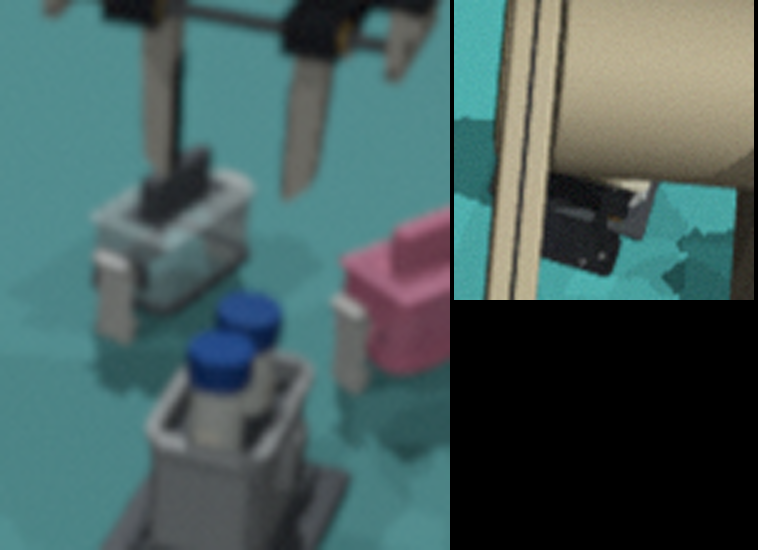

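```bash
python3 - <<'E'
from fit import *
np.set_printoptions(precision=4,suppress=True)
off=np.array([374.5,209.5])
H=[np.array(p)/6+off for p in((137,45),(322,162),(254,272),(69,155))]
P=[atz("top",p,.07) for p in H];ct=np.mean(P,0);L=lambda i,j:np.linalg.norm(P[i]-P[j])
print("hood",L(0,1),L(3,2),L(0,3),L(1,2),ct); d=P[0]-P[1]+P[3]-P[2];print("yaw of long axis deg",np.degrees(np.arctan2(d[1],d[0])))
R=[atz("top",np.array(p)/6+off,.098) for p in((144,115),(272,185))];print("rib",np.linalg.norm(R[0]-R[1]),np.mean(R,0),np.degrees(np.arctan2(*(R[0]-R[1])[1::-1])))
a=np.mean(R,0)
print("marks:",tri((297.8,136.6),(409.6,234.9)),atz("top",(409.6,234.9),.084))
E
```

```text
hood 0.09506656256649149 0.0944020428073582 0.057518353201123966 0.05744417144687554 [ 0.5101 -0.2558  0.07  ]
yaw of long axis deg 57.556848897119124
rib 0.0616380774713737 [ 0.5112 -0.2522  0.098 ] 61.285546515163844
marks: (array([ 0.5133, -0.2607,  0.0754]), [np.float64(0.0011108164958875432), np.float64(0.0011108164958874185)]) [ 0.5115 -0.2579  0.084 ]
```

```bash
cat > fc.py <<'E'
from fit import *
np.set_printoptions(precision=4,suppress=True)
t=np.load("pics/top.npy");s=np.load("pics/side.npy")
W={"top":(375,205,66,70),"side":(270,120,55,60)}
O={}
g=cv2.cvtColor(s,cv2.COLOR_RGB2HSV);X,Y,w,h=W["side"];a=g[Y:Y+h,X:X+w]
m=((a[...,2]<85)&(a[...,1]<90)).astype(np.uint8)
k,l,st,c=cv2.connectedComponentsWithStats(m);print(st,c)
i=l[136-120,298-270];print(i)
O["side"]=(l==i).astype(np.float32)
parts={"rib":[box(-.007,.007,-.032,.032,.07,.098)]}
g=cv2.cvtColor(t,cv2.COLOR_RGB2HSV);X,Y,w,h=W["top"];b=g[Y:Y+h,X:X+w]
m2=((b[...,2]<95)&(b[...,1]<90)).astype(np.uint8)
vis=np.hstack([cv2.resize(cv2.cvtColor(s,cv2.COLOR_RGB2BGR)[120:180,270:325],None,fx=7,fy=7,interpolation=cv2.INTER_CUBIC),
 ])
for yaw0 in(-.55,):
    r=fit({"side":(O["side"],W["side"],"rib")},parts,[.511,-.255,yaw0],(.006,.006,.1));print("side rib",r.x,r.fun)
xs=r.x
def wire(n,v,f,im):
    X,Y,w,h=W[n];ov=cv2.resize(im[Y:Y+h,X:X+w],None,fx=f,fy=f,interpolation=cv2.INTER_CUBIC).copy()
    def pl(P,col):
        q=((proj(n,T(*v,P))-[X,Y]+.5)*f).astype(np.int32);cv2.polylines(ov,[q],True,col,1)
    R=lambda x,y,z:[(-x,-y,z),(x,-y,z),(x,y,z),(-x,y,z)]
    pl(R(.007,.032,.098),(255,0,0));pl(R(.033,.051,.07),(255,255,0));pl(R(.033,.051,.02),(255,0,255));pl(R(.012,.063,.0),(0,255,0))
    return ov
import sys
v=[float(q) for q in sys.argv[1:4]] if len(sys.argv)>3 else xs
o1=wire("top",v,6,t);o2=wire("side",v,7,s);H=max(len(o1),len(o2))
o=np.hstack([cv2.copyMakeBorder(i,0,H-len(i),0,4,cv2.BORDER_CONSTANT) for i in(o1,o2)]);print(o.shape);cv2.imwrite("pics/fc.png",o[:,:,::-1])
E
python3 fc.py .511 -.255 -.53
```

```text
[[   0    0   55   60 2949]
 [  22   10   16   16  139]
 [  21   27   23   21  136]
 [  14   35    1    1    1]
 [  39   49    1    1    1]
 [  47   49    3    2    3]
 [  31   51    8    9   47]
 [  49   53    5    7   24]] [[26.3669 29.0865]
 [29.5971 17.777 ]
 [30.4706 36.1103]
 [14.     35.    ]
 [39.     49.    ]
 [48.     49.6667]
 [35.5532 55.7447]
 [50.75   55.7917]]
1
side rib [ 0.5087 -0.2391 -0.4824] 0.21166816353797913
(420, 789, 3)
```

View pics/fc.png

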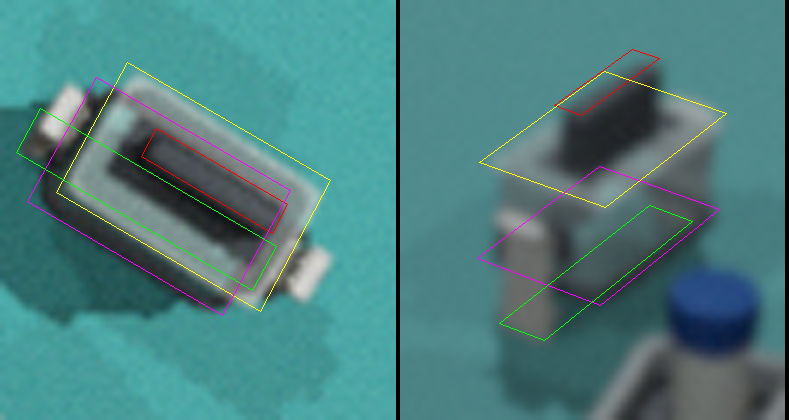

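```bash
python3 - <<'E'
import numpy as np,cv2
t=np.load("pics/top.npy");s=np.load("pics/side.npy")
def cr(a,x,y,w,h,f,n):
    o=cv2.resize(a[y:y+h,x:x+w],None,fx=f,fy=f,interpolation=cv2.INTER_LANCZOS4)
    o=cv2.convertScaleAbs(o,alpha=1.4,beta=-20)
    for k in range(0,w,10): cv2.putText(o,str(x+k),(int((k+.5)*f)-10,10),0,.35,(255,255,0),1);cv2.line(o,(int((k+.5)*f),12),(int((k+.5)*f),18),(255,255,0),1)
    for k in range(0,h,10): cv2.putText(o,str(y+k),(0,int((k+.5)*f)+4),0,.35,(255,255,0),1);cv2.line(o,(24,int((k+.5)*f)),(30,int((k+.5)*f)),(255,255,0),1)
    cv2.imwrite(n,o[:,:,::-1])
cr(t,376,206,60,60,10,"pics/z1.png");cr(s,275,125,50,50,12,"pics/z2.png")
E
```

```text
(no output)
```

View pics/z1.png

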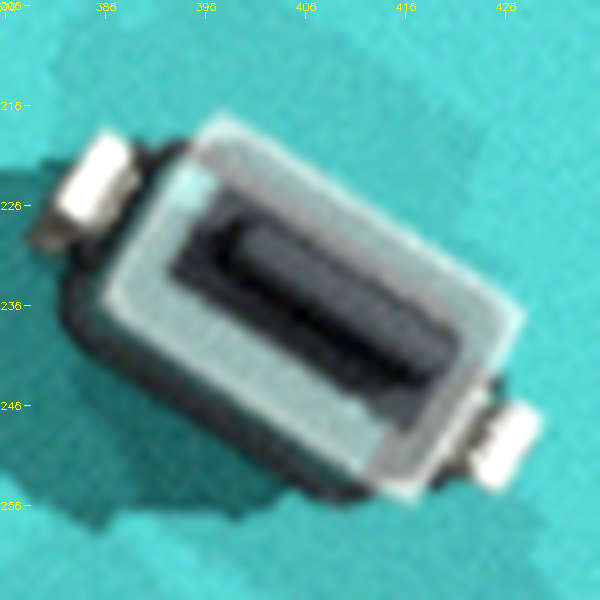

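View pics/z2.png

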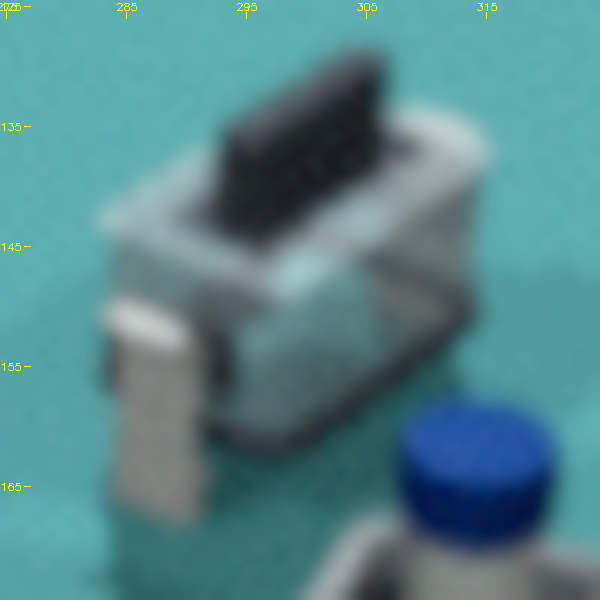

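```bash
python3 - <<'E'
from h import *
np.set_printoptions(precision=4,suppress=True)
tp=lambda p,z:atz("top",np.array(p)/10+[375.5,205.5],z)
ang=lambda d:np.degrees(np.arctan2(d[1],d[0]))
P=[tp(p,.07) for p in((220,112),(525,315),(410,500),(105,300))]
L=lambda i,j:np.linalg.norm(P[i]-P[j])
print("hood",np.mean(P,0),L(0,1),L(3,2),L(0,3),L(1,2),ang(P[0]-P[1]),ang(P[3]-P[2]),ang(P[0]-P[3])-90+0,ang(P[1]-P[2]))
R=[tp(p,.098) for p in((248,232),(452,350))];print("rib",np.mean(R,0),np.linalg.norm(R[0]-R[1]),ang(R[0]-R[1]))
for z in(.035,.045,.055):
    A=[tp(p,z) for p in((98,178),(505,445))];print("arms",z,np.mean(A,0),np.linalg.norm(A[0]-A[1]),ang(A[0]-A[1]))
sp=lambda p:np.array(p)/12+[274.5,124.5]
# rib mid in side: top ends
print("side rib top L,R px",sp((240,130)),sp((372,55)))
for v in((.5105,-.2545),):
  for yaw in(58,60):
    d=np.array([np.cos(np.radians(yaw)),np.sin(np.radians(yaw))])
    print(yaw,proj("side",[[*(np.array(v)+.032*d),.098],[*(np.array(v)-.032*d),.098]]), "feet", proj("side",[[*(np.array(v)+.063*d),.0],[*(np.array(v)+.063*d),.045]]))
print("tube regs", tri(sp((305,98)),np.array((350,291))/10+[375.5,205.5]))
E
```

```text
hood [ 0.5095 -0.2555  0.07  ] 0.09540557969427824 0.09432157746537768 0.05881046847497148 0.05803513377363475 56.152582010250185 56.61867575885883 -122.89353899963538 -33.95411356230375
rib [ 0.511  -0.2556  0.098 ] 0.05971179053871038 59.881520238250054
arms 0.035 [ 0.5111 -0.263   0.035 ] 0.1304430012859354 56.5770107387421
arms 0.045 [ 0.5103 -0.2598  0.045 ] 0.12925586019614724 56.5770107387421
arms 0.055 [ 0.5094 -0.2566  0.055 ] 0.12806871910635897 56.57701073874213
side rib top L,R px [294.5    135.3333] [305.5    129.0833]
58 [[293.3521 135.3121]
 [305.0499 127.3323]] feet [[286.5961 166.7998]
 [286.9723 154.4921]]
60 [[293.6565 135.4215]
 [304.7503 127.2289]] feet [[287.1737 167.0305]
 [287.5617 154.7189]]
tube regs (array([ 0.51  , -0.2576,  0.0918]), [np.float64(0.0015816283454745754), np.float64(0.0015816283454747032)])
```

>>> play_rows:
  plan:
    - {"slide": [0.109, -0.88, 0], "roll": -0.204, "fingers": 0.0}
    - {"slide": [0.109, -0.88, 0], "roll": -0.204, "fingers": 0.0}
    - {"slide": [0.109, -0.88, 0], "roll": -0.204, "fingers": 0.0}
    - {"slide": [0.109, -0.88, 0], "roll": -0.204, "fingers": 0.0}
    - {"slide": [0.109, -0.88, 0], "roll": -0.204, "fingers": 0.0}
    - {"slide": [0.109, -0.88, -0.4], "roll": -0.204, "fingers": 0.0}
    - {"slide": [0.109, -0.88, -0.6], "roll": -0.204, "fingers": 0.0}
    - {"slide": [0.109, -0.88, -0.6], "roll": -0.204, "fingers": 0.0}
    - {"slide": [0.109, -0.88, -0.6], "roll": -0.204, "fingers": 0.0}
    - {"slide": [0.109, -0.87, -0.6], "roll": -0.204, "fingers": 0.0}
    - {"slide": [0, 0, -0.4], "roll": 0, "fingers": 0.0}
    - {"slide": [0, 0, 0], "roll": 0, "fingers": 0.0}

```text
t: 20.58
tool_pos: [0.5088, -0.2543, 0.1337]
orientation: [1.623, 0.878, -1.625]
force: [-0.2, 0.5, -0.2]
opening: 0.0464
```

```bash
python3 look.py a19 side,265,80,90,120,4.8 top,280,190,130,100,2.6
```

```text
t 20.575 pos [ 0.5088 -0.2543  0.1337] jaw -33.34 F [-0.2115  0.4838 -0.1508] op 0.0464
(576, 778, 3)
```

View pics/a19.png

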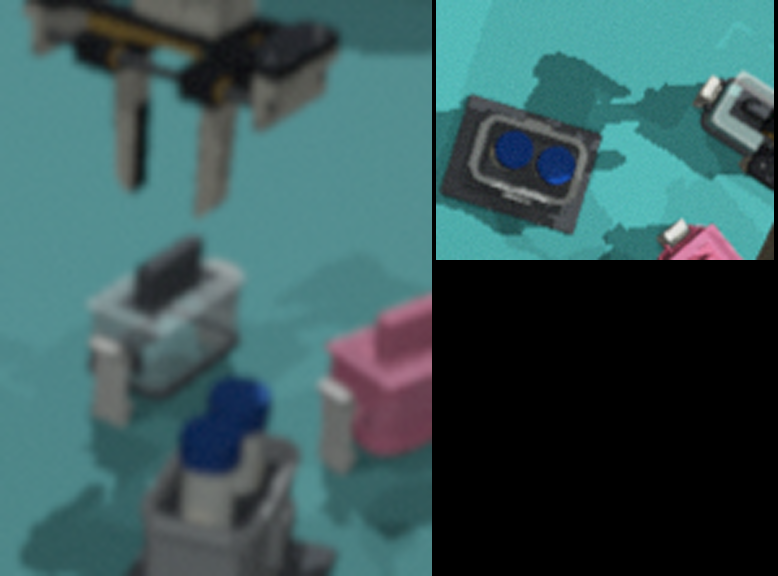

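```bash
cat > ft.py <<'E'
from fit import *
import sys
np.set_printoptions(precision=4,suppress=True)
tag=sys.argv[1]
def cyl(c,h=.02,r=.0175): return np.array([[c[0]+r*np.cos(q),c[1]+r*np.sin(q),c[2]+k*h/2] for k in(-1,1) for q in np.linspace(0,6.28,40)])
W={"top":(285,225,60,50),"side":(290,145,45,45)}
O={}
for n in W:
    h=cv2.cvtColor(np.load(f"pics/{tag}_{n}.npy"),cv2.COLOR_RGB2HSV);X,Y,w,hh=W[n]
    O[n]=((h[...,0]>105)&(h[...,0]<132)&(h[...,1]>120)).astype(np.float32)[Y:Y+hh,X:X+w]; print(n,O[n].sum())
k,l,st,c=cv2.connectedComponentsWithStats(O["top"].astype(np.uint8));print(st[1:],c[1:]+[285,225])
tw=np.array([.4696,-.0138])-.023*np.array([.2926,.9562])
# unknown: tall (x,y,z), twin xy, side shift
for r,h in((.0175,.02),(.0168,.018)):
    def f(v):
        p=[cyl(v[:3],h,r),cyl([v[3],v[4],.123],h,r)]
        o=0
        for n in W:
            X,Y,w,hh=W[n]; win=W[n]
            R=render(n,p,0,0,0,win)
            if n=="side": R=cv2.warpAffine(R,np.float32([[1,0,v[5]*100],[0,1,v[6]*100]]),(w,hh))
            o+=np.abs(R-O[n]).sum()/O[n].sum()
        return o
    x0=np.array([.4763,.0082,.125,*tw,0,.01]);b=None
    for k in range(4):
        s0=x0+np.random.RandomState(k).randn(7)*.002
        q=minimize(f,s0,method="Nelder-Mead",options=dict(initial_simplex=np.vstack([s0]+[s0+.004*np.eye(7)[i] for i in range(7)]),xatol=1e-4,fatol=1e-4,maxiter=1500))
        if b is None or q.fun<b.fun:b=q
    d=b.x[:2]-b.x[3:5];print(r,b.x,b.fun,"sep",np.linalg.norm(d),np.degrees(np.arctan2(d[1],d[0])))
E
python3 ft.py a19
```

```text
top 358.0
side 218.0
[[ 18  15  15  15 178]
 [ 34  21  15  15 180]] [[309.6966 247.0112]
 [325.75   253.15  ]]
0.0175 [ 0.477   0.0043  0.1325  0.4638 -0.0358 -0.      0.02  ] 0.3293266296386719 sep 0.04220743423743269 71.73623993588238
0.0168 [ 0.4769  0.0039  0.1274  0.4635 -0.0353  0.0001  0.0102] 0.28622424602508545 sep 0.04141341740737328 71.06832800576444
```

>>> play_rows:
  plan:
    - {"slide": [0.03, -0.03, -0.6], "roll": 0, "fingers": 0.0}
    - {"slide": [0, 0, -0.6], "roll": 0, "fingers": 0.0}
    - {"slide": [0, 0, -0.4], "roll": 0, "fingers": 0.0}
    - {"slide": [0, 0, -0.2], "roll": 0, "fingers": 0.0}
    - {"slide": [0, 0, 0], "roll": 0, "fingers": 0.0}

```text
t: 21.3
tool_pos: [0.5104, -0.2561, 0.0807]
orientation: [1.623, 0.876, -1.624]
force: [1.0, 0.3, 0.7]
opening: 0.0463
```

```bash
python3 look.py a20 side,265,80,90,120,4.8 top,350,190,90,90,3.6
```

```text
t 21.3 pos [ 0.5104 -0.2561  0.0807] jaw -33.35 F [0.9569 0.2508 0.6678] op 0.0463
(576, 764, 3)
```

View pics/a20.png

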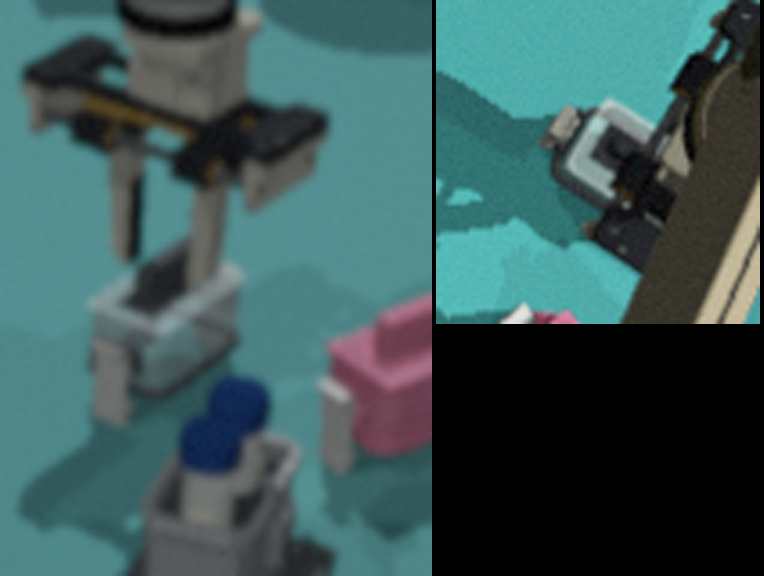

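>>> play_rows:
  plan:
    - {"slide": [0, 0, -0.2], "roll": 0, "fingers": 0.0}
    - {"slide": [0, 0, 0], "roll": 0, "fingers": 0.0}
    - {"slide": [0, 0, 0], "roll": 0, "fingers": -1}
    - {"slide": [0, 0, 0], "roll": 0, "fingers": -1}
    - {"slide": [0, 0, 0], "roll": 0, "fingers": -1}
    - {"slide": [0, 0, 0], "roll": 0, "fingers": -1}
  squeeze: 25

```text
t: 22.15
tool_pos: [0.5108, -0.2563, 0.0753]
orientation: [1.624, 0.875, -1.624]
force: [0.4, -0.1, 0.5]
opening: 0.0141
```

```bash
python3 look.py a21 side,265,80,90,120,4.8 top,350,190,90,90,3.6
```

```text
t 22.15 pos [ 0.5108 -0.2563  0.0753] jaw -33.35 F [ 0.3572 -0.1055  0.4684] op 0.0141
(576, 764, 3)
```

View pics/a21.png

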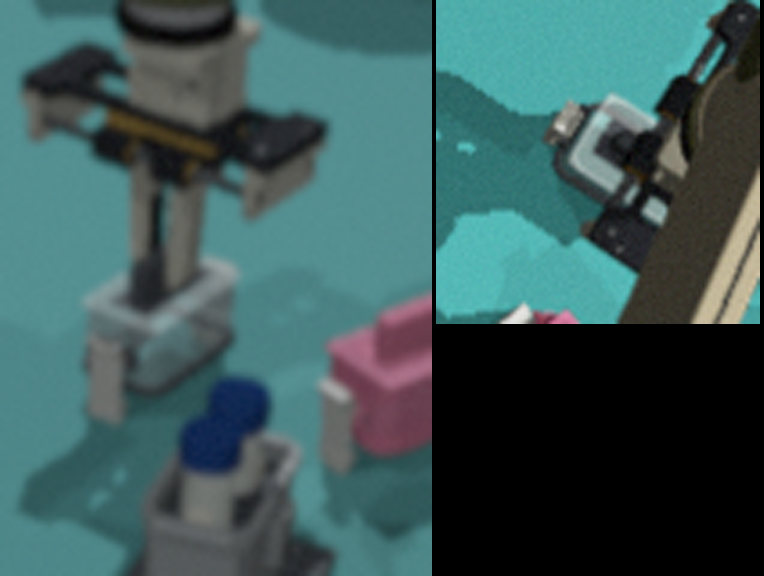

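>>> play_rows:
  plan:
    - {"slide": [0, 0, 0.3], "roll": 0, "fingers": -1}
    - {"slide": [0, 0, 0.7], "roll": 0, "fingers": -1}
    - {"slide": [0, 0, 0.9], "roll": 0, "fingers": -1}
    - {"slide": [0, 0, 0.9], "roll": 0, "fingers": -1}
    - {"slide": [0, 0, 0.9], "roll": 0, "fingers": -1}
    - {"slide": [0, 0, 0.9], "roll": 0, "fingers": -1}
    - {"slide": [0, 0, 0.5], "roll": 0, "fingers": -1}
    - {"slide": [0, 0, 0], "roll": 0, "fingers": -1}
  squeeze: 40

```text
t: 23.25
tool_pos: [0.5113, -0.2567, 0.2296]
orientation: [1.624, 0.873, -1.622]
force: [0.2, 0.6, -1.5]
opening: 0.0135
```

>>> play_rows:
  plan:
    - {"slide": [-0.07, 0.4, 0], "roll": 0.1, "fingers": -1}
    - {"slide": [-0.13, 0.75, 0], "roll": 0.2, "fingers": -1}
    - {"slide": [-0.13, 0.8, 0], "roll": 0.2, "fingers": -1}
    - {"slide": [-0.13, 0.8, 0], "roll": 0.2, "fingers": -1}
    - {"slide": [-0.13, 0.8, 0], "roll": 0.2, "fingers": -1}
    - {"slide": [-0.13, 0.8, 0], "roll": 0.2, "fingers": -1}
    - {"slide": [-0.13, 0.8, 0], "roll": 0.2, "fingers": -1}
    - {"slide": [-0.13, 0.8, 0], "roll": 0.2, "fingers": -1}
    - {"slide": [-0.13, 0.8, 0], "roll": 0.2, "fingers": -1}
    - {"slide": [-0.13, 0.8, 0], "roll": 0.2, "fingers": -1}
    - {"slide": [-0.13, 0.53, 0], "roll": 0.2, "fingers": -1}
    - {"slide": [0, 0, 0], "roll": 0.14, "fingers": -1}
    - {"slide": [0, 0, 0], "roll": 0, "fingers": -1}

```text
t: 24.88
tool_pos: [0.4696, -0.0141, 0.2283]
orientation: [1.404, 1.069, -1.404]
force: [-0.1, 0.0, -1.2]
opening: 0.0138
```

```bash
python3 look.py a22 side,265,60,90,150,4 top,260,190,110,110,3.6
```

```text
t 24.875 pos [ 0.4696 -0.0141  0.2283] jaw -15.4 F [-0.0856  0.0323 -1.179 ] op 0.0138
(600, 764, 3)
```

View pics/a22.png

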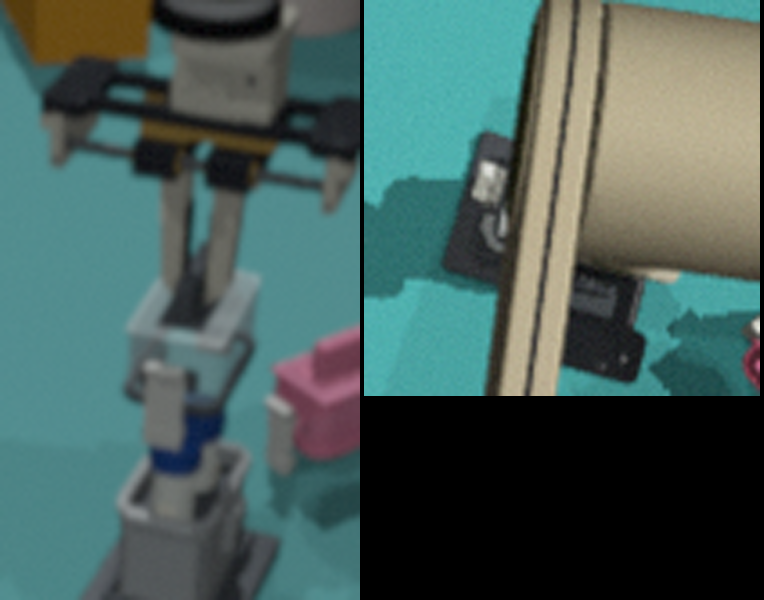

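>>> play_rows:
  plan:
    - {"slide": [0, 0, 0], "roll": -0.2, "fingers": -1}
    - {"slide": [0, 0, 0], "roll": 0, "fingers": -1}
    - {"slide": [0, 0, 0], "roll": 0, "fingers": -1}

```text
t: 25.35
tool_pos: [0.4697, -0.0141, 0.2283]
orientation: [1.425, 1.053, -1.425]
force: [-0.2, -0.3, -0.6]
opening: 0.0138
```

```bash
cat > ovc.py <<'E'
from h import *
import sys
from look import st
np.set_printoptions(precision=4,suppress=True)
tag=sys.argv[1]; s=st(); p=s["tool_pos"]; R=cv2.Rodrigues(s["orientation"])[0]; jx=R[:2,1]/np.linalg.norm(R[:2,1]); jy=np.array([-jx[1],jx[0]])
dz=p[2]-.0753
im=robot.read_camera("side");np.save(f"pics/{tag}_side.npy",im)
X,Y,w,h,f=275,100,75,100,6
ov=cv2.resize(im[Y:Y+h,X:X+w],None,fx=f,fy=f,interpolation=cv2.INTER_CUBIC); raw=ov.copy()
def pl(P,c,x,y,col):
    P=np.array([[*(c+a*x+b*y),z] for a,b,z in P]); q=np.int32((proj("side",P)-[X,Y]+.5)*f); cv2.polylines(ov,[q],True,col,1)
Rc=lambda a,b,z:[(-a,-b,z),(a,-b,z),(a,b,z),(-a,b,z)]
pl([(-.012,.063,dz),(.012,.063,dz),(.012,.063,dz+.05),(-.012,.063,dz+.05)],p[:2],jx,jy,(255,255,0))
pl(Rc(.033,.051,.02+dz),p[:2],jx,jy,(255,0,255)); pl(Rc(.007,.032,.098+dz),p[:2],jx,jy,(255,0,0))
B=np.array([.4696,-.0138]);bx=np.array([.9562,-.2926]);by=np.array([.2926,.9562])
pl(Rc(.031,.049,.09),B,bx,by,(0,255,0));pl(Rc(.023,.055,.09),B,bx,by,(0,255,0))
o=np.hstack([raw,ov][::1])[:, :900]; o=cv2.resize(o,None,fx=.88,fy=.88,interpolation=cv2.INTER_AREA);print(o.shape); cv2.imwrite(f"pics/{tag}.png",o[:,:,::-1])
E
python3 ovc.py a23
```

```text
t 25.35 pos [ 0.4697 -0.0141  0.2283] jaw -17.05 F [-0.2438 -0.3364 -0.5893] op 0.0138
(528, 792, 3)
```

View pics/a23.png

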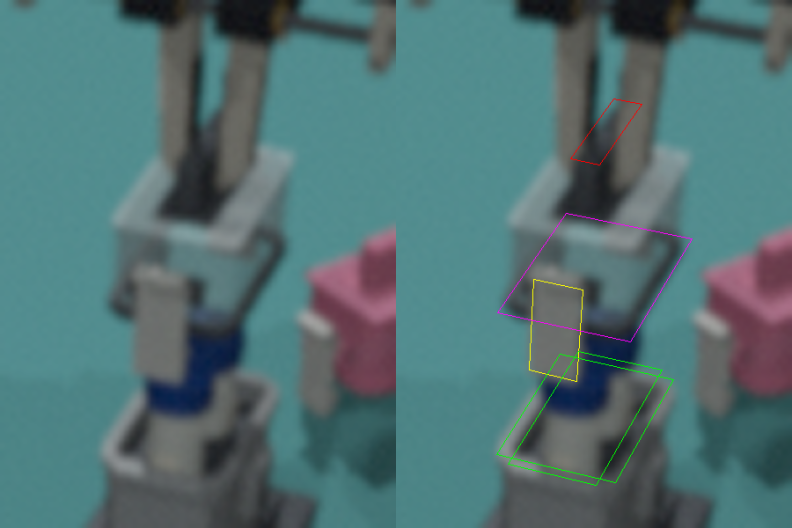

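>>> play_rows:
  plan:
    - {"slide": [0, 0, -0.4], "roll": 0, "fingers": -1}
    - {"slide": [0, 0, -0.4], "roll": 0, "fingers": -1}
    - {"slide": [0, 0, -0.3], "roll": 0, "fingers": -1}
    - {"slide": [0, 0, -0.3], "roll": 0, "fingers": -1}
    - {"slide": [0, 0, 0], "roll": 0, "fingers": -1}
    - {"slide": [0, 0, 0], "roll": 0, "fingers": -1}

```text
t: 26.15
tool_pos: [0.4698, -0.0139, 0.1866]
orientation: [1.425, 1.053, -1.424]
force: [-0.8, 0.8, -1.6]
opening: 0.0138
```

```bash
python3 ovc.py a24
```

```text
t 26.15 pos [ 0.4698 -0.0139  0.1866] jaw -17.03 F [-0.7814  0.8133 -1.5944] op 0.0138
(528, 792, 3)
```

View pics/a24.png

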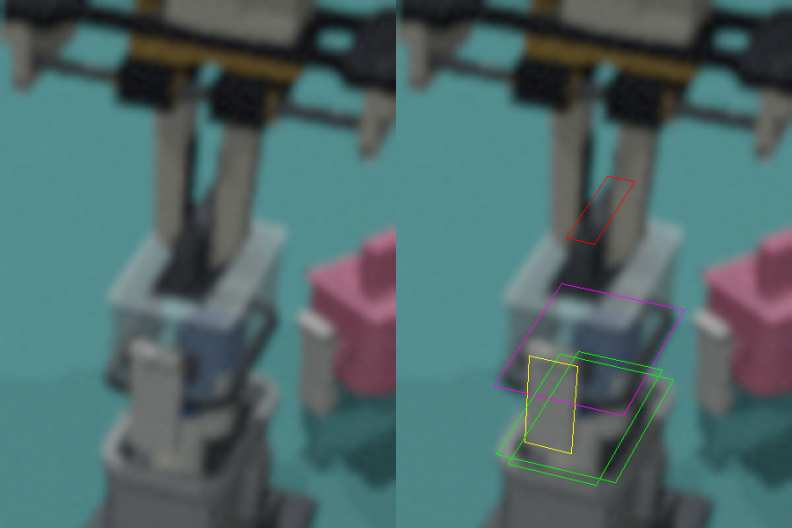

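>>> play_rows:
  plan:
    - {"slide": [0, 0, -0.3], "roll": 0, "fingers": -1}
    - {"slide": [0, 0, -0.3], "roll": 0, "fingers": -1}
    - {"slide": [0, 0, -0.2], "roll": 0, "fingers": -1}
    - {"slide": [0, 0, 0], "roll": 0, "fingers": -1}
    - {"slide": [0, 0, 0], "roll": 0, "fingers": -1}

```text
t: 26.82
tool_pos: [0.4697, -0.0139, 0.1624]
orientation: [1.425, 1.053, -1.425]
force: [-0.3, -0.0, -1.5]
opening: 0.0136
```

```bash
python3 ovc.py a25; python3 look.py a25t top,260,190,110,110,3.6
```

```text
t 26.825 pos [ 0.4697 -0.0139  0.1624] jaw -17.03 F [-0.2541 -0.048  -1.4772] op 0.0136
(528, 792, 3)
t 26.875 pos [ 0.4699 -0.0139  0.1626] jaw -17.04 F [-0.1166 -0.5976 -0.1491] op 0.0136
(396, 400, 3)
```

View pics/a25.png

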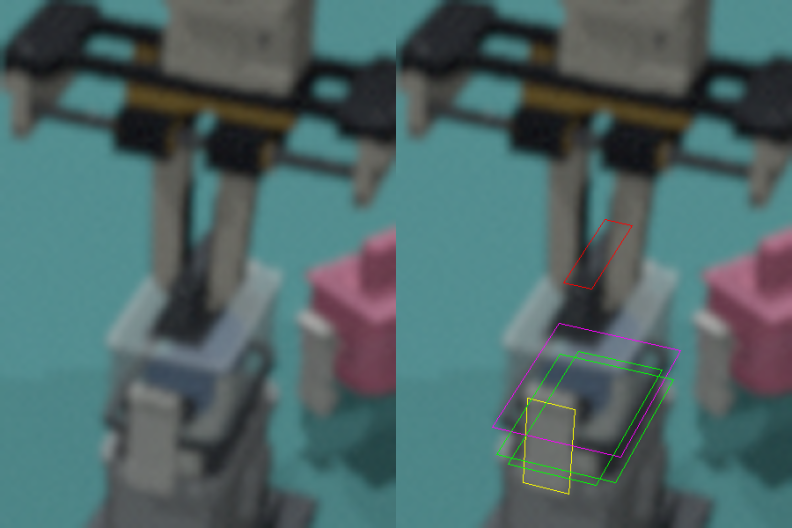

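View pics/a25t.png

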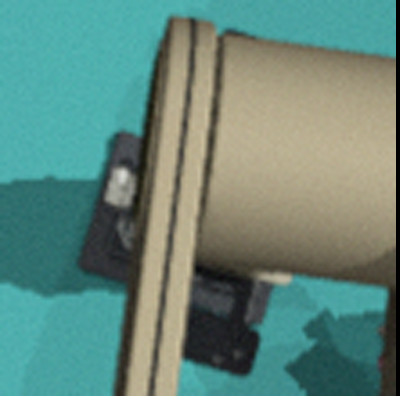

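```bash
python3 -c "
from h import *
B=np.array([.4697,-.0139]);by=np.array([.2926,.9562])
for z in(.09,.12,.135): print(z,proj('top',[[*(B+.061*by),z]]))
"
```

```text
0.09 [[292.26518891 243.82724855]]
0.12 [[292.75081624 243.01270134]]
0.135 [[293.00446957 242.58722963]]
```

>>> play_rows:
  plan:
    - {"slide": [0, 0, -0.1], "roll": 0, "fingers": -1}
    - {"slide": [0, 0, -0.1], "roll": 0, "fingers": -1}
    - {"slide": [0, 0, -0.1], "roll": 0, "fingers": -1}
    - {"slide": [0, 0, 0], "roll": 0, "fingers": -1}
  squeeze: 60

```text
t: 27.42
tool_pos: [0.4702, -0.0139, 0.1541]
orientation: [1.426, 1.053, -1.423]
force: [-0.1, -0.4, 4.3]
opening: 0.0133
```

>>> play_rows:
  plan:
    - {"slide": [0, 0, -0.1], "roll": 0, "fingers": -1}
    - {"slide": [0, 0, -0.05], "roll": 0, "fingers": -1}
    - {"slide": [0, 0, 0], "roll": 0, "fingers": -1}
  squeeze: 60

```text
t: 27.8
tool_pos: [0.4709, -0.0138, 0.1537]
orientation: [1.426, 1.051, -1.422]
force: [-15.0, 3.0, 35.2]
opening: 0.0133
```

```bash
python3 ovc.py a26
```

```text
t 27.8 pos [ 0.4709 -0.0138  0.1537] jaw -17.02 F [-15.0166   2.9673  35.1605] op 0.0133
(528, 792, 3)
```

View pics/a26.png

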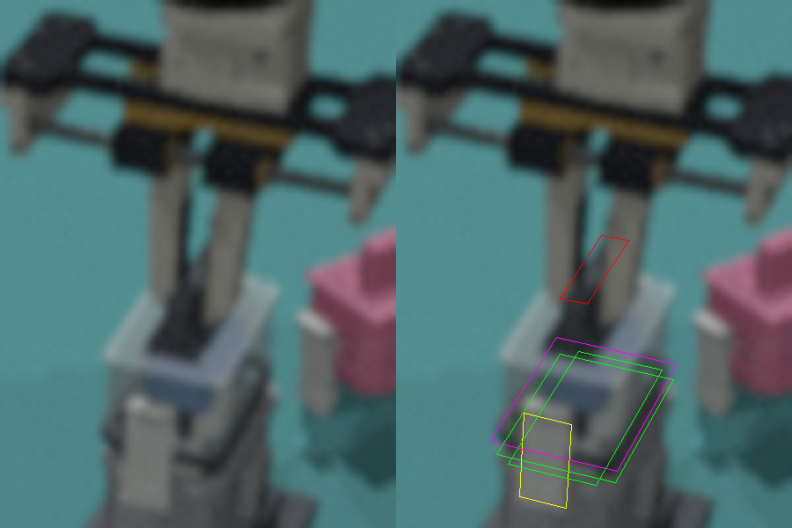

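>>> play_rows:
  plan:
    - {"slide": [0, 0, 0.3], "roll": 0, "fingers": -1}
    - {"slide": [0, 0, 0.3], "roll": 0, "fingers": -1}
    - {"slide": [0, 0, 0.5], "roll": 0, "fingers": -1}
    - {"slide": [0, 0, 0.7], "roll": 0, "fingers": -1}
    - {"slide": [0, 0, 0.7], "roll": 0, "fingers": -1}
    - {"slide": [0, 0, 0.2], "roll": 0, "fingers": -1}
    - {"slide": [0, -0.4, 0], "roll": 0, "fingers": -1}
    - {"slide": [0, -0.8, 0], "roll": 0, "fingers": -1}
    - {"slide": [0, -0.9, 0], "roll": 0, "fingers": -1}
    - {"slide": [0, -0.9, 0], "roll": 0, "fingers": -1}
    - {"slide": [0, -0.9, 0], "roll": 0, "fingers": -1}
    - {"slide": [0, -0.9, 0], "roll": 0, "fingers": -1}
    - {"slide": [0, -0.5, 0], "roll": 0, "fingers": -1}
    - {"slide": [0, 0, 0], "roll": 0, "fingers": -1}
  squeeze: 50

```text
t: 29.6
tool_pos: [0.4691, -0.1736, 0.229]
orientation: [1.426, 1.054, -1.427]
force: [0.6, 0.8, -0.6]
opening: 0.0134
```

```bash
python3 look.py a27 side,290,140,45,70,8 top,280,222,62,56,6.5; python3 ft.py a27
```

```text
t 29.6 pos [ 0.4691 -0.1736  0.229 ] jaw -17.13 F [ 0.5947  0.767  -0.572 ] op 0.0134
(560, 771, 3)
top 354.0
side 204.0
[[ 18  15  15  15 177]
 [ 33  21  16  15 177]] [[309.7627 246.9718]
 [325.6384 253.0621]]
0.0175 [ 0.4767  0.0038  0.1316  0.4637 -0.0354  0.0006  0.0201] 0.39657947421073914 sep 0.041335625994847074 71.76429064013185
0.0168 [ 0.4772  0.0035  0.1296  0.4638 -0.0356  0.0013  0.02  ] 0.33981195092201233 sep 0.04129956360792156 71.0952545101287
```

View pics/a27.png

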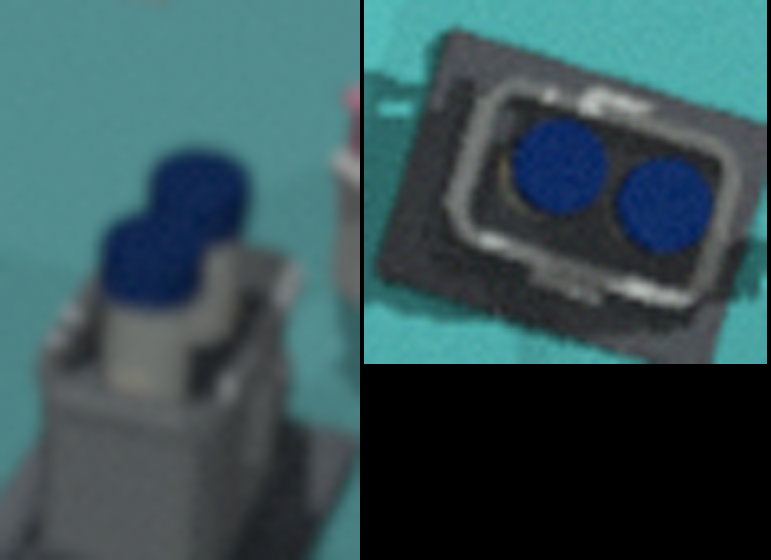

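```bash
python3 - <<'E'
from h import *
from scipy.optimize import least_squares
np.set_printoptions(precision=4,suppress=True)
B=np.array([.4696,-.0138]);bx=np.array([.9562,-.2926]);by=np.array([.2926,.9562])
tw=np.array([*(B-.023*by),.133]);pk=np.array([*(B+.023*by),.133])
print("exp top",proj("top",[pk])-proj("top",[tw]),"exp side",proj("side",[pk])-proj("side",[tw]))
print("twin px",proj("top",[tw]),proj("side",[tw]))
ot=np.array([-15.88,-6.09]);os_=np.array([-6.4,7.75])
def f(v):
    X=pk+[*(v[0]*bx+v[1]*by),v[2]]
    return np.r_[(proj("top",[X])-proj("top",[tw]))[0]-ot,(proj("side",[X])-proj("side",[tw]))[0]-os_]
r=least_squares(f,[0,0,0]);print(r.x,r.fun)
for d in((.002,0,0),(0,-.006,0),(0,0,.005)): print(d,f(d))
E
```

```text
exp top [[-18.1893  -5.6097]] exp side [[-5.4693  8.8304]]
twin px [[326.1294 252.9301]] [[314.3401 160.4242]]
[ 0.0034 -0.0049 -0.0006] [ 0.0139 -0.2522  0.2682  0.0385]
(0.002, 0, 0) [-2.072  -0.3091  0.1973  0.9151]
(0, -0.006, 0) [ 0.0625  1.2121  1.6618 -0.1   ]
(0, 0, 0.005) [-2.1488  0.3594  1.0395 -0.542 ]
```

>>> play_rows:
  plan:
    - {"slide": [-0.07, 0.4, 0], "roll": 0, "fingers": -1}
    - {"slide": [0, 0.8, 0], "roll": 0.01, "fingers": -1}
    - {"slide": [0, 0.9, 0], "roll": 0, "fingers": -1}
    - {"slide": [0, 0.9, 0], "roll": 0, "fingers": -1}
    - {"slide": [0, 0.9, 0], "roll": 0, "fingers": -1}
    - {"slide": [0, 0.9, 0], "roll": 0, "fingers": -1}
    - {"slide": [0, 0.55, 0], "roll": 0, "fingers": -1}
    - {"slide": [0, 0, 0], "roll": 0, "fingers": -1}
    - {"slide": [0, 0, 0], "roll": 0, "fingers": -1}

```text
t: 30.82
tool_pos: [0.4675, -0.0127, 0.2298]
orientation: [1.423, 1.054, -1.424]
force: [-0.3, 0.6, -2.2]
opening: 0.0137
```

```bash
python3 ovc.py a28
```

```text
t 30.825 pos [ 0.4675 -0.0127  0.2298] jaw -16.94 F [-0.3263  0.5607 -2.1907] op 0.0137
(528, 792, 3)
```

View pics/a28.png

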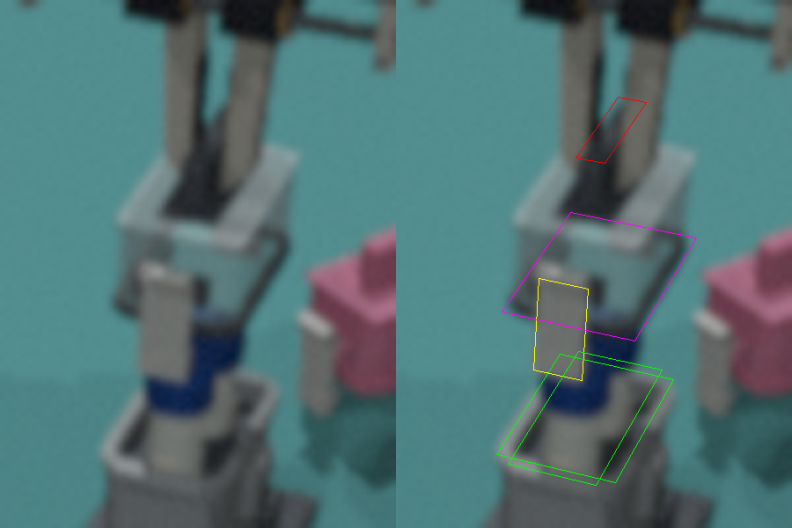

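>>> play_rows:
  plan:
    - {"slide": [0, 0, -0.5], "roll": 0, "fingers": -1}
    - {"slide": [0, 0, -0.5], "roll": 0, "fingers": -1}
    - {"slide": [0, 0, -0.5], "roll": 0, "fingers": -1}
    - {"slide": [0, 0, -0.4], "roll": 0, "fingers": -1}
    - {"slide": [0, 0, -0.3], "roll": 0, "fingers": -1}
    - {"slide": [0, 0, 0], "roll": 0, "fingers": -1}
    - {"slide": [0, 0, 0], "roll": 0, "fingers": -1}
  squeeze: 60

```text
t: 31.75
tool_pos: [0.4679, -0.0124, 0.1643]
orientation: [1.424, 1.054, -1.423]
force: [0.2, -0.5, -1.3]
opening: 0.0136
```

>>> play_rows:
  plan:
    - {"slide": [0, 0, -0.1], "roll": 0, "fingers": -1}
    - {"slide": [0, 0, -0.1], "roll": 0, "fingers": -1}
    - {"slide": [0, 0, 0], "roll": 0, "fingers": -1}

```text
t: 32.12
tool_pos: [0.4674, -0.0125, 0.1576]
orientation: [1.423, 1.054, -1.424]
force: [-0.2, -0.2, -1.9]
opening: 0.0136
```

```bash
python3 ovc.py a29
```

```text
t 32.125 pos [ 0.4674 -0.0125  0.1576] jaw -16.95 F [-0.1828 -0.2159 -1.8629] op 0.0136
(528, 792, 3)
```

View pics/a29.png

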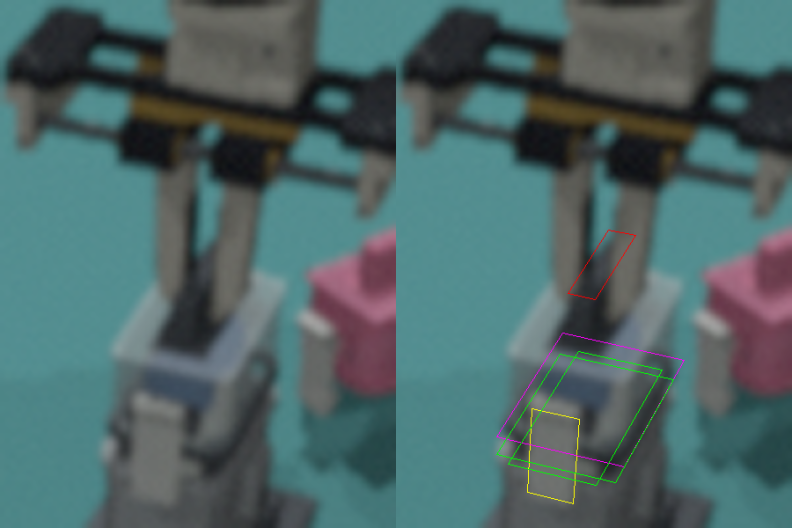

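```bash
cat > fs.py <<'E'
from fit import *
from itertools import product
np.set_printoptions(precision=4,suppress=True)
s=np.load("pics/side.npy")
X,Y,w,h=280,165,60,50
def rr(hx,hy,z,r=.012): return [(sx*(hx-r)+r*np.cos(u),sy*(hy-r)+r*np.sin(u),z) for sx in(-1,1) for sy in(-1,1) for u in np.linspace(0,6.28,24)]
v=(.4696,-.0138,-.297)
f=9
ov=cv2.resize(s[Y:Y+h,X:X+w],None,fx=f,fy=f,interpolation=cv2.INTER_CUBIC);ov=cv2.convertScaleAbs(ov,alpha=1.5,beta=-10);raw=ov.copy()
def pl(P,col,hull=True):
    q=((proj("side",T(*v,P))-[X,Y]+.5)*f).astype(np.int32)
    if hull:q=cv2.convexHull(q)
    cv2.polylines(ov,[q],True,col,1)
pl(rr(.031,.049,.09)+rr(.031,.049,.03),(255,0,0));pl(rr(.031,.049,.09),(255,255,0));pl(rr(.023,.055,.09,.003)+rr(.023,.055,.084,.003),(0,255,0))
pl([(-.055,-.073,0),(.055,-.073,0),(.055,.073,0),(-.055,.073,0)],(255,0,255))
cv2.imwrite("pics/fs.png",np.vstack([ov])[:,:,::-1]);cv2.imwrite("pics/fsr.png",raw[:,:,::-1])
E
python3 fs.py
```

```text
(no output)
```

View pics/fs.png

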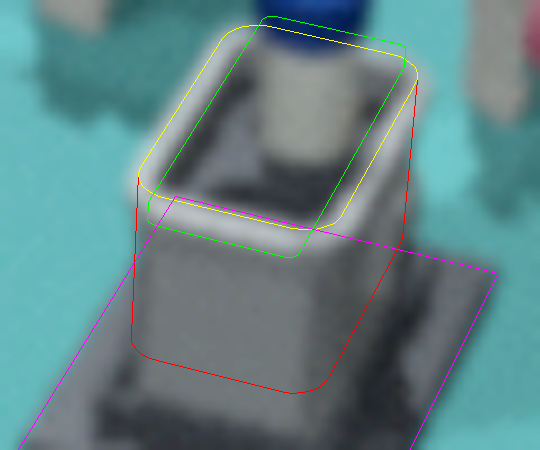

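View pics/fsr.png

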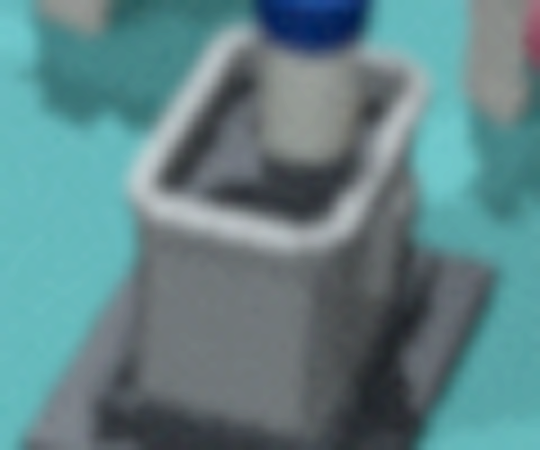

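>>> play_rows:
  plan:
    - {"slide": [0, 0, -0.1], "roll": 0, "fingers": -1}
    - {"slide": [0, 0, 0], "roll": 0, "fingers": -1}

```text
t: 32.42
tool_pos: [0.4679, -0.0125, 0.1552]
orientation: [1.424, 1.054, -1.423]
force: [0.6, -0.6, 1.5]
opening: 0.0133
```

>>> play_rows:
  plan:
    - {"slide": [0, 0, -0.07], "roll": 0, "fingers": -1}
    - {"slide": [0, 0, 0], "roll": 0, "fingers": -1}

```text
t: 32.67
tool_pos: [0.4683, -0.0125, 0.1537]
orientation: [1.425, 1.053, -1.422]
force: [-0.9, 0.2, 6.4]
opening: 0.0135
```

>>> play_rows:
  plan:
    - {"slide": [0, 0, -0.07], "roll": 0, "fingers": -1}
    - {"slide": [0, 0, 0], "roll": 0, "fingers": -1}

```text
t: 32.92
tool_pos: [0.4688, -0.0125, 0.1525]
orientation: [1.425, 1.052, -1.421]
force: [-1.3, -0.7, 11.4]
opening: 0.014
```

>>> play_rows:
  plan:
    - {"slide": [-0.02, 0, -0.07], "roll": 0, "fingers": -1}
    - {"slide": [0, 0, 0], "roll": 0, "fingers": -1}

```text
t: 33.17
tool_pos: [0.4676, -0.0125, 0.149]
orientation: [1.425, 1.053, -1.422]
force: [1.8, -0.8, 3.5]
opening: 0.014
```

>>> play_rows:
  plan:
    - {"slide": [-0.01, 0, -0.07], "roll": 0, "fingers": -1}
    - {"slide": [0, 0, 0], "roll": 0, "fingers": -1}

```text
t: 33.42
tool_pos: [0.4661, -0.0123, 0.1456]
orientation: [1.423, 1.055, -1.425]
force: [1.5, -0.4, -1.7]
opening: 0.0133
```

>>> play_rows:
  plan:
    - {"slide": [0.01, 0, -0.06], "roll": 0, "fingers": -1}
    - {"slide": [0, 0, 0], "roll": 0, "fingers": -1}

```text
t: 33.67
tool_pos: [0.4664, -0.0123, 0.1453]
orientation: [1.423, 1.055, -1.425]
force: [-6.6, -0.9, 12.2]
opening: 0.0139
```

```bash
python3 ovc.py a30
```

```text
t 33.675 pos [ 0.4664 -0.0123  0.1453] jaw -16.95 F [-6.558  -0.9049 12.1685] op 0.0139
(528, 792, 3)
```

View pics/a30.png

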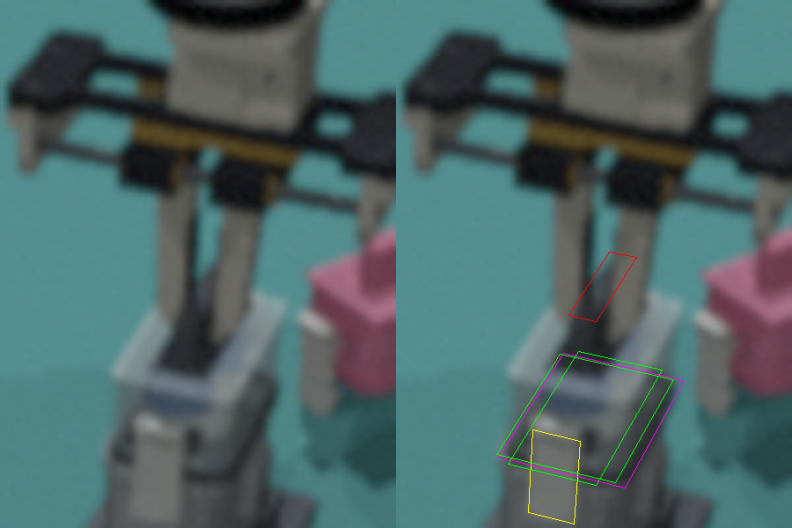

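>>> play_rows:
  plan:
    - {"slide": [0, 0, -0.04], "roll": 0, "fingers": -1}
    - {"slide": [0, 0, 0], "roll": 0, "fingers": -1}
    - {"slide": [0, 0, 0], "roll": 0, "fingers": -1}

```text
t: 34.1
tool_pos: [0.4664, -0.0123, 0.1453]
orientation: [1.423, 1.055, -1.425]
force: [-11.9, -0.2, 20.9]
opening: 0.0135
```

>>> play_rows:
  plan:
    - {"slide": [0, 0, 0.06], "roll": 0, "fingers": -1}
    - {"slide": [0, 0, 0], "roll": 0, "fingers": -0.2}
    - {"slide": [0, 0, 0], "roll": 0, "fingers": -0.2}
    - {"slide": [0, 0, 0], "roll": 0, "fingers": -0.2}
    - {"slide": [0, 0, 0.3], "roll": 0, "fingers": -0.2}
    - {"slide": [0, 0, 0.7], "roll": 0, "fingers": -0.2}
    - {"slide": [0, 0, 0.9], "roll": 0, "fingers": -0.2}
    - {"slide": [0, 0, 0.9], "roll": 0, "fingers": -0.2}
    - {"slide": [-0.3, -0.9, 0], "roll": 0, "fingers": -0.2}
    - {"slide": [-0.3, -0.9, 0], "roll": 0, "fingers": -0.2}
    - {"slide": [-0.3, -0.9, 0], "roll": 0, "fingers": -0.2}
    - {"slide": [-0.3, -0.9, 0], "roll": 0, "fingers": -0.2}
    - {"slide": [-0.3, -0.9, 0], "roll": 0, "fingers": -0.2}
    - {"slide": [-0.3, -0.9, 0], "roll": 0, "fingers": -0.2}
    - {"slide": [0, 0, 0], "roll": 0, "fingers": -0.2}

```text
t: 35.98
tool_pos: [0.4126, -0.1757, 0.2298]
orientation: [1.425, 1.052, -1.425]
force: [-0.7, 1.0, -0.0]
opening: 0.0375
```

```bash
python3 look.py a31 side,285,130,50,80,7 top,275,215,70,70,6
```

```text
t 35.975 pos [ 0.4126 -0.1757  0.2298] jaw -17.11 F [-0.7121  0.9855 -0.0491] op 0.0375
(560, 778, 3)
```

View pics/a31.png

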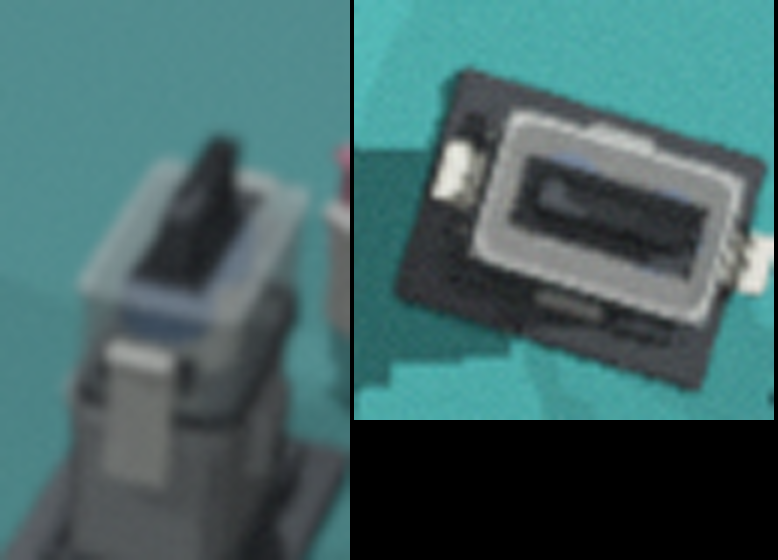

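```bash
python3 - <<'E'
from h import *
t=np.load("pics/a31_top.npy");X,Y,w,h,f=280,222,75,55,10
o=cv2.resize(t[Y:Y+h,X:X+w],None,fx=f,fy=f,interpolation=cv2.INTER_CUBIC);o=cv2.convertScaleAbs(o,alpha=1.3,beta=0)
cv2.imwrite("pics/z3.png",o[:,:,::-1])
s=np.load("pics/a31_side.npy");X,Y,w,h,f=285,140,50,65,9
o=cv2.resize(s[Y:Y+h,X:X+w],None,fx=f,fy=f,interpolation=cv2.INTER_CUBIC);o=cv2.convertScaleAbs(o,alpha=1.5,beta=0)
cv2.imwrite("pics/z4.png",o[:,:,::-1])
E
```

```text
(no output)
```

View pics/z3.png

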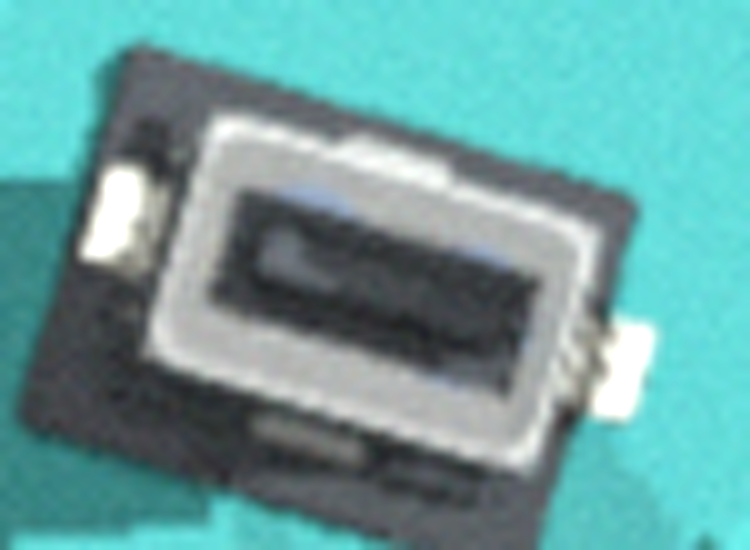

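View pics/z4.png

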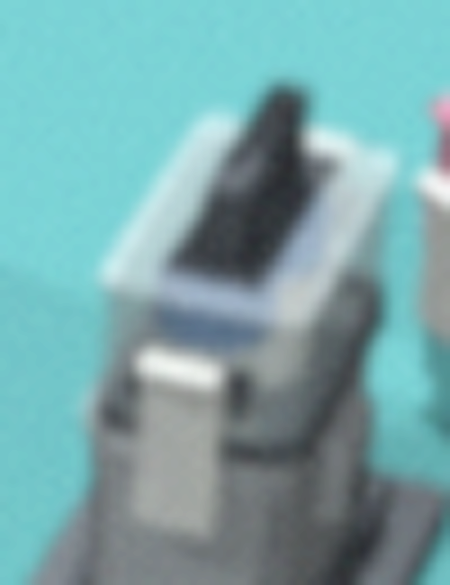

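```bash
python3 - <<'E'
from h import *
np.set_printoptions(precision=4,suppress=True)
def an(C,A,off,f,zb):
    g=lambda p,z:atz("top",np.array(p)/f+np.array(off)-.5,z)[:2]
    P=[g(p,zb+.05) for p in C];c=np.mean(P,0);d=P[0]-P[1]+P[3]-P[2];d/=np.linalg.norm(d);n=np.array([d[1],-d[0]])
    print("ctr",c,"ang",np.degrees(np.arctan2(d[1],d[0])), "L",np.linalg.norm(P[0]-P[1]),np.linalg.norm(P[0]-P[3]))
    for z in (.02,.028,.035): print(z,[((g(a,zb+z)-c)@d,(g(a,zb+z)-c)@n) for a in A])
    return c
an(((220,112),(525,315),(410,500),(105,300)),((98,178),(505,445)),(376,206),10,.02)
c=an(((212,115),(605,238),(530,470),(150,350)),((117,215),(623,370)),(280,222),10,.09)
B=np.array([.4696,-.0138]);bx=np.array([.9562,-.2926]);by=np.array([.2926,.9562]);print("rel bucket bx,by",(c-B)@bx,(c-B)@by)
E
```

```text
ctr [ 0.5095 -0.2555] ang 56.38429736866576 L 0.09540557969427824 0.05881046847497148
0.02 [(np.float64(0.06073563451879889), np.float64(0.004042478983722019)), (np.float64(-0.06911306172854668), np.float64(0.0044792244897783225))]
0.028 [(np.float64(0.06200027016181313), np.float64(0.00207193901639215)), (np.float64(-0.06689871858575562), np.float64(0.0025054901855427227))]
0.035 [(np.float64(0.0631068263494505), np.float64(0.0003477165449786365)), (np.float64(-0.06496116833581346), np.float64(0.0007784726693365746))]
ctr [ 0.4676 -0.0128] ang 72.67479384990575 L 0.09915543837590657 0.05855242646088166
0.02 [(np.float64(0.06409256015799661), np.float64(0.0015959580668964864)), (np.float64(-0.06674300046872668), np.float64(0.002560101307443295))]
0.028 [(np.float64(0.0642128428980672), np.float64(0.0009819075033340521)), (np.float64(-0.06560036471437308), np.float64(0.0019385168995387433))]
0.035 [(np.float64(0.06431809029562897), np.float64(0.0004446132602169417)), (np.float64(-0.06460055842931368), np.float64(0.0013946305426222952))]
rel bucket bx,by -0.002147789214721342 0.00033900149082799003
```

```bash
python3 - <<'E'
from fit import *
s=np.load("pics/a31_side.npy");t=np.load("pics/a31_top.npy")
v=(.468,-.0130,-.297);out=[]
R=lambda x,y,z:[(-x,-y,z),(x,-y,z),(x,y,z),(-x,y,z)]
for n,im,(X,Y,w,h,f) in(("side",s,(285,135,50,70,8)),("top",t,(280,222,72,55,5))):
    ov=cv2.resize(im[Y:Y+h,X:X+w],None,fx=f,fy=f,interpolation=cv2.INTER_CUBIC)
    def pl(P,col):
        q=((proj(n,T(*v,P))-[X,Y]+.5)*f).astype(np.int32);cv2.polylines(ov,[q],True,col,1)
    pl(R(.029,.048,.14),(255,255,0));pl(R(.007,.032,.168),(255,0,0))
    for sg in(1,-1): pl([(-.012,sg*.063,.07),(.012,sg*.063,.07),(.012,sg*.063,.117),(-.012,sg*.063,.117)],(0,255,0))
    out.append(ov)
H=max(map(len,out));o=np.hstack([cv2.copyMakeBorder(i,0,H-len(i),0,4,cv2.BORDER_CONSTANT) for i in out]);print(o.shape);cv2.imwrite("pics/z5.png",o[:,:,::-1])
E
```

```text
(560, 768, 3)
```

View pics/z5.png

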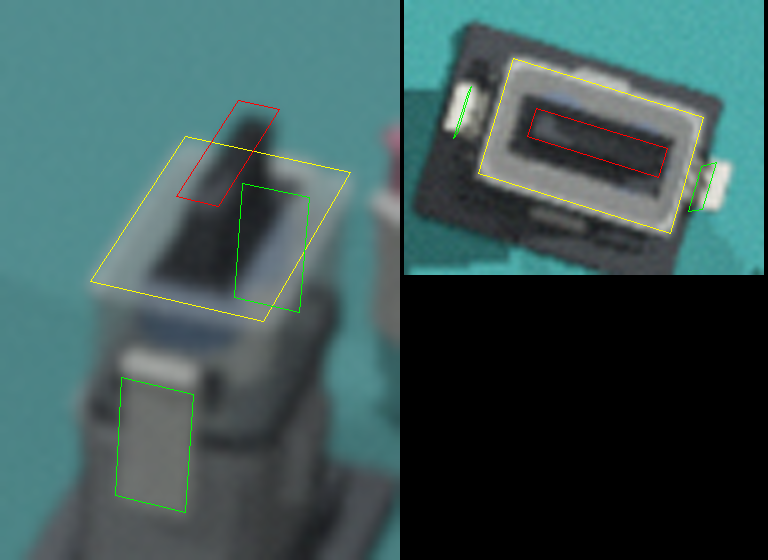

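```bash
python3 look.py a32 side,180,130,160,190,2.4 top,160,120,240,150,1.7 && python3 -c "
from plant import robot
print(robot.close_job())"
```

```text
t 36.075 pos [ 0.4131 -0.1742  0.2296] jaw -17.0 F [-0.0365 -0.0215 -0.6292] op 0.0374
(456, 800, 3)
the job is handed in; nothing more can be done
None
```

View pics/a32.png

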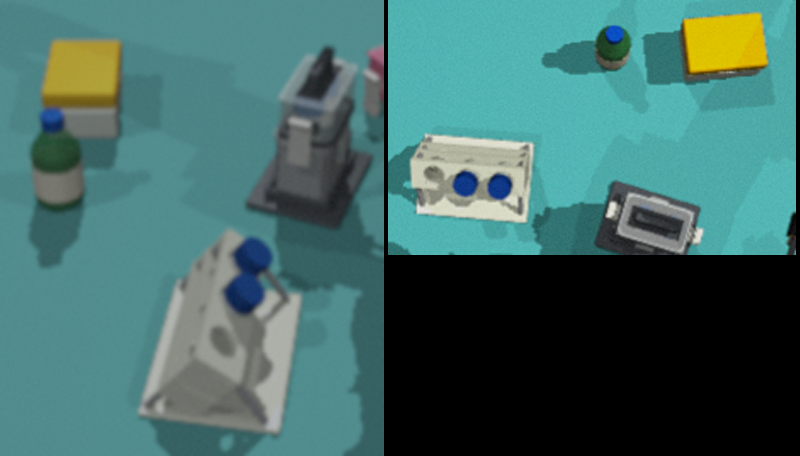

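I put the tall tube in the empty pocket beside its twin, snapped the grey cap onto the bucket, let go, and handed the job in at about 36 s. The system reported no verdict.

**Tube:** It kept its lean in the grip, and lowering it to the bench to right it did not work. I stood it upright against the bucket's side wall before lowering it in. After release it measured at the right height (within about 1 mm), but its top leans about 6 mm. That is roughly 0.08–0.1 rad, under the 0.12 limit but not by much.

**Cap:** The first press stopped hard at 35 N, about 8 mm above seated. I lifted the cap and shifted it about 2 mm sideways. On the second press the force rose to about 11 N (15–18 N was given), fell away at the snap, and then met a solid stop at the calculated seated height.

**Last checks:** In both views the cap looks level. By the top camera it is about 2 mm off the bucket's middle (limit 5 mm). The spacing of the two clip arms matches their rest spacing to within 1 mm. Only the near clip's foot could be seen directly, and it is at rest. The short tubes, tip box and bottle look undisturbed, and the robot was clear of everything.

**Disagreement:** The camera and robot frames differed by about 2 mm, mostly along x. That offset probably caused the first jam.

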